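# Dock the sauce-bottle carrier

### The arm

A 6-joint arm with a two-finger parallel gripper is mounted at the origin on a cart in front of the work surface, level with it; the furniture and walls round the work are solid. World frame = base frame: x ahead of the robot, y to its left, z up, the work surface at z = 0. Lengths are in m, angles in rad, forces in N, time in s.
With the tool pointing down it reaches from about 0.375 to 0.9 m from the base axis. Payload 3.1 kg.
Tool frame: the origin (TCP) lies on the mounting face of the last link; the fingertips stand 182 mm ahead of it and the grasp point (between the pads) lies 164 mm ahead of it; z points along the fingers, y is the direction in which the jaws open and shut (so a half turn about z gives the same grasp; the last joint's range is limited). The gripper opens to 87 mm and grips with 3 to 60 N. Pads are 19 mm wide; open, the fingers measure 117 mm over their backs; the gripper's body (75 mm by 190 mm) begins 51 mm behind the grasp point.
Start: joints at [1.101, 0.527, 1.433, -0, 1.181, -0.178], TCP at [0.179, 0.599, 0.405] pointing down, gripper open.
Joint ranges: [-3.08, 3.08], [-0.75, 2.2], [0.22, 2.44], [-1.43, 4.57], [0, 2.65], [-2.85, 2.85]. Speed limits (rad/s): [2.79, 2.79, 3.14, 3.14, 3.14, 3.14].

### API

Orientations are given as a unit quaternion [x, y, z, w].
In Python, from rig import robot, camera, camera_model gives the robot as it stands.
- The arm moves only by the tool drive_tool, never from a script. Its argument "plan" is a list that holds one entry, the list of rows, each a list of 6 numbers: the shift along the world's x, y, z in units of 2.5 cm (1.0 is 2.5 cm), then the turn, a rotation vector about the world's x, y, z in units of 6 degrees (1.0 is 6 degrees). A call has 1 to 8 rows; each row shifts and turns the commanded pose from where the row before left it; what a row does not reach is not made up. A row lasts 1/8 s, in which the tool goes at most 62.5 mm and 10.7 degrees, less where a joint would pass 70% of its speed; a pose out of reach is approached as far as the arm can. A call with a number of a shift or a turn outside -1 to 1 is refused whole. A call with a gripper value outside its range is refused whole. "grip" is the closure, from 0 (fully open) to 1 (shut), set as the call begins (left out, the last holds). The fingers move at their own pace and stop on an object; "force" is the grip in N (left out, the last holds). Time passes only in rows, so rows that do not move let the fingers close. It gives the time, the measured TCP pose, the force and the opening at its end, in the units of the state.
- robot.get_obs(): the state, without advancing time (a new reading comes with each control period).
- camera(name): name is "scene" or "top" or "wrist"; returns the picture (480x640x3 uint8, red, green, blue); there is no depth.
- camera_model(name): a dict with "K" (3x3 intrinsics, pixels), "k1" (the pictures are not rectified: a ray, as slopes to the right and down, at radius r is drawn at 1 + k1 r^2 times it, then the intrinsics apply), "world_to_cam" (4x4, takes a point from world to camera coordinates); the wrist camera has in their place "tool_from_camera" (4x4, takes a point from camera to tool coordinates, whose origin is the TCP and whose axes are the flange's). Camera axes: x right, y up, looking along -z (the intrinsics and any distortion apply to the point x, -y, -z); pixel columns grow to the right and rows downward; lengths in m; the calibration is good to about 2 mm. A picture is of the moment at which its call begins: read the wrist's pose just before it. camera_model takes no time and is no camera call.
- robot.hand_in(): hands the job in, once; it reports no verdict.
The state is a dict: "time": time; "q": joint angles; "joint_velocities": joint speeds; "joint_torque": joint torques, N m; "position": TCP position; "tool_rot": TCP orientation; "ft_force": force on the tool from outside, world axes, zero at the start; "moment": the same for the moment, N m; "grip_width": finger opening in m.
Only numpy, scipy, OpenCV 4.12 (cv2) and the standard library are available. Lean on these libraries where they do the work, as an engineer would, in place of code of your own. Each camera call takes 0.05 s, during which the arm holds its last target.

### The job

Set up the sauce station for service: push the loaded bottle carrier along the worktop to the left into its docking frame until it stands fully home against the rear stop, pushing low near its base so that it slides without tipping. Then push the keeper bar shut across the mouth of the frame behind it. Do everything by pushing with the fingers: lift or carry nothing, leave the bottles standing in the carrier and do not disturb the other things on the worktop.

Things in the scene. Friction and masses are not known exactly. Their poses are not given: they have to be found in the camera images.
- carrier: Bottle carrier, an open sheet-steel tray 64 mm deep (x), 186 mm long (y), 86 mm high, with flat 3 mm walls from 4 mm above the worktop up, four rubber feet, and a wire handle loop at each short end, 124 mm high. Three squeeze bottles stand in a row in it, 205 mm high. Origin on the worktop under its middle; x points to the long side on the robot's left, which enters the frame first; y towards the robot, z up.
- carrier_low (a point): Middle of the carrier's right-hand (trailing) long wall, 18 mm above the worktop. Pushed below about 40 mm, the carrier slides at 4 to 11 N; pushed near its rim or at the bottles it tips. It weighs 0.8 to 1.5 kg with its bottles, friction on the worktop about 0.5 to 0.7. It starts 130 to 170 mm short of home, up to 35 mm off to one side and up to 0.2 rad askew to the frame.
- dock: Docking frame screwed to the worktop: two low dark steel guides (22 mm high, 4 mm thick, 200 mm apart inside: 7 mm play each side of the carrier) and a rear stop of the same height with two rubber bumpers; no floor. Origin on the worktop where the middle of the docked carrier belongs; x from the mouth to the stop (bumper faces at x = 32 mm), leftward along the worktop; y to the robot, z up. Docked, the carrier's origin and axes match.
- dock_mouth (a point): Middle of the open mouth of the docking frame, on its right, on the worktop, 68 mm in front of the frame's origin. The guides are straight from the stop to 36 mm in front of the origin, then flare outward to about 225 mm apart here.
- keeper (a joint): Keeper bar angle, rad: 0 = shut across the mouth end of the docked carrier (a stop), growing as it swings out towards the robot; starts at 1.55 to 1.9. Stiff pivot, stays where left; 1 N at the pin moves it. At angle a the pin lies -78 sin a mm (dock's x) and -78 cos a mm (dock's y) from the pivot. Shut, it clears a carrier fully home by 3 mm; it cannot shut on one well short of home.
- keeper_pin (a point): The keeper's upright round finger pin, 12 mm thick, standing near the bar's free end from 32 to 68 mm above the worktop; the bar (10 mm wide, 86 mm long) lies at 25 to 32 mm height and passes over the guide. This point is on the pin's axis, 50 mm above the worktop, 78 mm from the pivot.
- keeper_pivot (a point): The keeper's upright pivot axis, on a post 16 mm thick outside the guide nearer the robot, at x = -40, y = 124 mm in the dock's frame; this point is 28 mm above the worktop.
- bottle_1: Squeeze bottle in the compartment nearest the robot of the carrier, 53 mm in diameter, 198 mm high, loose. Origin: centre of its underside, 7 mm above the worktop.
- bottle_2: The same kind of bottle in the middle compartment.
- bottle_3: The same kind of bottle in the far compartment.
- salt_shaker: Salt shaker, 44 mm wide, 90 mm high, to the right, beyond the carrier; leave it alone. Origin: centre of its underside.
- kitchen_timer: Dial kitchen timer, 57 x 71 mm, 68 mm high, near the front edge on the left, before the rice cooker; leave it alone. Origin: centre of its underside.
- sanitiser: Pump bottle, 68 x 72 mm, 214 mm high, near the front edge on the left, before the rice cooker; leave it alone. Origin: centre of its underside.
- spoon_1: Steel spoon, 188 mm long, 15 mm high, lying along the front edge before the docking frame; leave it alone. Origin: centre of its underside.

How it is judged:
On the way:
1. the carrier is fully home in the docking frame, with the keeper still open (x of carrier in the frame of dock between -0.006 and 0.006 m and y of carrier in the frame of dock between -0.01 and 0.01 m and angle between the x axis of carrier and the x axis of dock, either way round below 0.06 rad and height (world z) of carrier below 0.004 m and angle between carrier's own z axis and vertical below 0.03 rad and value of joint keeper above 1 rad), for 0.2 s.
At the end, for the whole second after the job is handed in: The carrier stands upright on the worktop within 6 mm of home along the frame, 10 mm across it and 0.06 rad square, at rest; the keeper is shut (joint below 0.08 rad); the three bottles stand in the carrier (x of carrier in the frame of dock between -0.006 and 0.006 m and y of carrier in the frame of dock between -0.01 and 0.01 m and angle between the x axis of carrier and the x axis of dock, either way round below 0.06 rad and height (world z) of carrier below 0.004 m and angle between carrier's own z axis and vertical below 0.03 rad and z of each of bottle_1, bottle_2, bottle_3 in the frame of carrier below 0.015 m and value of joint keeper below 0.08 rad and linear speed of carrier below 0.01 m/s and angle between each of bottle_1, bottle_2, bottle_3's own z axis and vertical below 0.12 rad); the robot touches nothing.
It fails at once if the carrier is tipped (over 0.12 rad) (angle between carrier's own z axis and vertical above 0.12 rad).
It fails at once if the carrier is lifted off the worktop (height (world z) of carrier above 0.012 m).
It fails at once if a bottle is lifted in or out of the carrier (z of any of bottle_1, bottle_2, bottle_3 in the frame of carrier above 0.025 m).
It fails at once if a bystander is moved by over 25 mm or toppled (distance of any of salt_shaker, kitchen_timer, sanitiser, spoon_1 from where it was at the start of the episode above 0.025 m or angle between any of salt_shaker, sanitiser, kitchen_timer's own z axis and vertical above 0.5 rad).
It also fails if it takes over 62 s, if anything falls off the work surface, if the arm or the gripper's body presses on something with over 40 N, if the wrist force passes 120 N, or if a joint passes its speed limit or range.

## Working session

There is one attempt and no reset: what is moved stays moved. The work goes in short steps, Python scripts to look and compute and a tool call to move; the robot and the scene stay as the last step left them, time stands still between calls to the robot, and variables do not carry over. Pictures are saved under pics/ and viewed, and the job is handed in when it is done.

Besides the shell and the picture viewer there is one more tool, called in YAML: its name, and indented under it one key for each argument. drive_tool: Moves the arm, as the interface text tells. Shifts and turns lie within -1 to 1; 1 stands for 2.5 cm of shift or 6 degrees of turn. Its arguments: {"type":"object","properties":{"plan":{"type":"array","items":{"type":"array","items":{"type":"array","items":{"type":"number","minimum":-1,"maximum":1}}}},"grip":{"type":"number"},"force":{"type":"number"}},"required":["plan"]}

```bash
ls; mkdir -p pics; python3 - <<'E'
from rig import robot,camera,camera_model
import cv2
print(robot.get_obs())
for n in("scene","top","wrist"):
    cv2.imwrite(f"pics/a_{n}.png",camera(n)[:,:,::-1]); print(n,camera_model(n))
E
```

```text
pics
{'time': 0.0, 'q': array([ 1.10150710e+00,  5.28493516e-01,  1.43391257e+00, -2.60769805e-05,
        1.18139281e+00, -1.78481755e-01]), 'joint_velocities': array([ 2.08633075e-03,  8.30029498e-04, -1.67935042e-03,  3.99014710e-05,
       -4.64493075e-04, -6.98573522e-04]), 'joint_torque': array([-1.12103808e-03, -4.40051258e+01, -1.76586288e+01,  6.31954707e-02,
        5.82730584e-02, -1.60186328e-04]), 'position': array([0.17900897, 0.59845628, 0.40375113]), 'tool_rot': array([ 1.44886917e-01,  9.89447606e-01, -1.04960088e-03, -3.39640376e-04]), 'ft_force': array([0.87537739, 0.22866597, 0.46214716]), 'moment': array([ 0.01578442,  0.00906818, -0.00567799]), 'grip_width': 0.08697797118782968}
scene {'K': array([[530.70981207,   0.        , 314.24602037],
       [  0.        , 530.70981207, 239.80319695],
       [  0.        ,   0.        ,   1.        ]]), 'k1': 0.012010446892552066, 'world_to_cam': array([[-0.60427262, -0.79667601,  0.01272541,  0.07095713],
       [ 0.60040773, -0.44478914,  0.66458497, -0.43625723],
       [-0.52379877,  0.40923093,  0.74710434, -0.835872 
[... 378 characters left out ...]
8559, -0.49278134],
       [-0.12841355, -0.0154565 ,  0.99160025, -1.18264999],
       [ 0.        ,  0.        ,  0.        ,  1.        ]])}
wrist {'K': array([[395.5827689 ,   0.        , 323.31896562],
       [  0.        , 395.5827689 , 239.59038346],
       [  0.        ,   0.        ,   1.        ]]), 'k1': -0.06877701380390235, 'tool_from_camera': array([[ 8.29415449e-04,  9.66691615e-01,  2.55942639e-01,
         7.06787681e-02],
       [ 9.99999636e-01, -8.53549905e-04, -1.67834901e-05,
        -5.94310175e-04],
       [ 2.02235356e-04,  2.55942559e-01, -9.66691970e-01,
         2.08545060e-02],
       [ 0.00000000e+00,  0.00000000e+00,  0.00000000e+00,
         1.00000000e+00]])}
```

View pics/a_top.png

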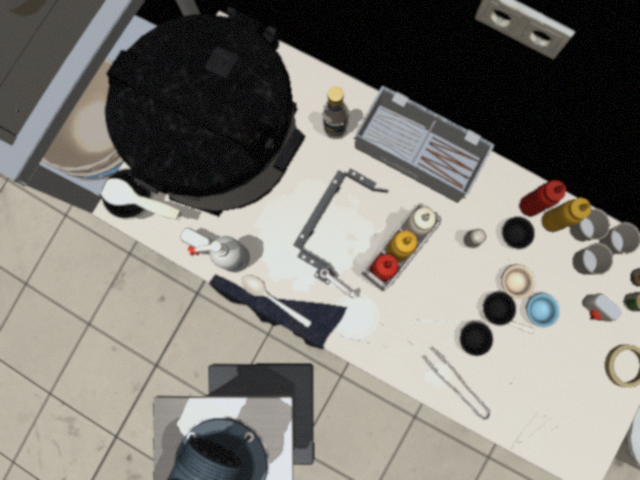

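View pics/a_scene.png

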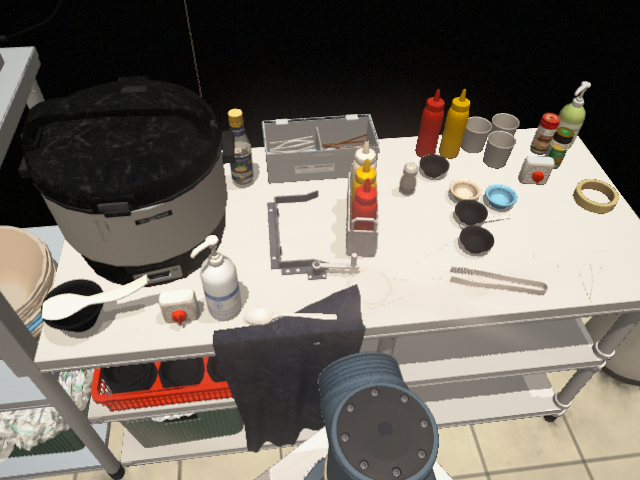

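View pics/a_wrist.png

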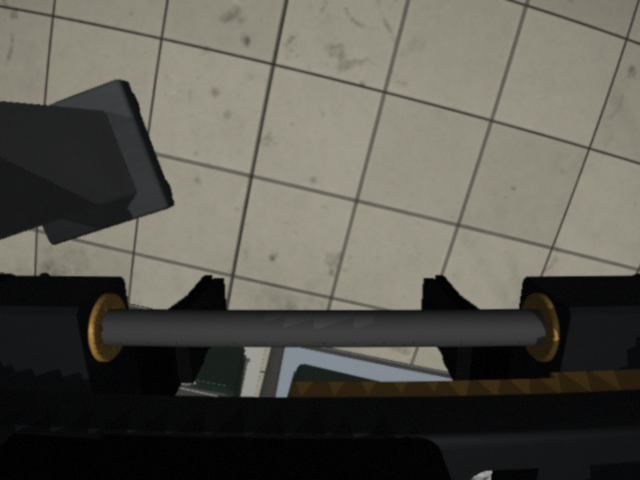

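```bash
cat > h.py <<'E'
import numpy as np,cv2
from rig import camera_model
def undist(n,uv):
    m=camera_model(n);K=m["K"];p=np.atleast_2d(np.array(uv,float))
    d=(p-[K[0,2],K[1,2]])/[K[0,0],K[1,1]];s=d.copy()
    for _ in range(20): s=d/(1+m["k1"]*(s**2).sum(1,keepdims=True))
    return s
def ray(n,uv):
    s=undist(n,uv);M=camera_model(n)["world_to_cam"]
    d=np.c_[s[:,0],-s[:,1],-np.ones(len(s))]@M[:3,:3]
    return -M[:3,:3].T@M[:3,3],d
def plane(n,uv,z):
    o,d=ray(n,uv);return o+d*((z-o[2])/d[:,2])[:,None]
def proj(n,P):
    m=camera_model(n);M=m["world_to_cam"];P=np.atleast_2d(P);c=P@M[:3,:3].T+M[:3,3]
    s=np.c_[c[:,0],-c[:,1]]/-c[:,2:];s=s*(1+m["k1"]*(s**2).sum(1,keepdims=True))
    return s*m["K"][0,0]+m["K"][:2,2]
def tri(a,b):
    o1,d1=ray("top",a);o2,d2=ray("scene",b);d1=d1[0];d2=d2[0]
    A=np.c_[d1,-d2];t=np.linalg.lstsq(A,o2-o1,rcond=None)[0]
    p,q=o1+t[0]*d1,o2+t[1]*d2;return (p+q)/2,np.linalg.norm(p-q)
E
python3 - <<'E'
import cv2
t=cv2.imread("pics/a_top.png")[155:315,270:470];cv2.imwrite("pics/a_topc.png",cv2.resize(t,None,fx=4,fy=4,interpolation=cv2.INTER_CUBIC)[:600])
t=cv2.imread("pics/a_scene.png")[140:290,240:400];cv2.imwrite("pics/a_scc.png",cv2.resize(t,None,fx=4,fy=4,interpolation=cv2.INTER_CUBIC))
E
```

```text
(no output)
```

View pics/a_topc.png

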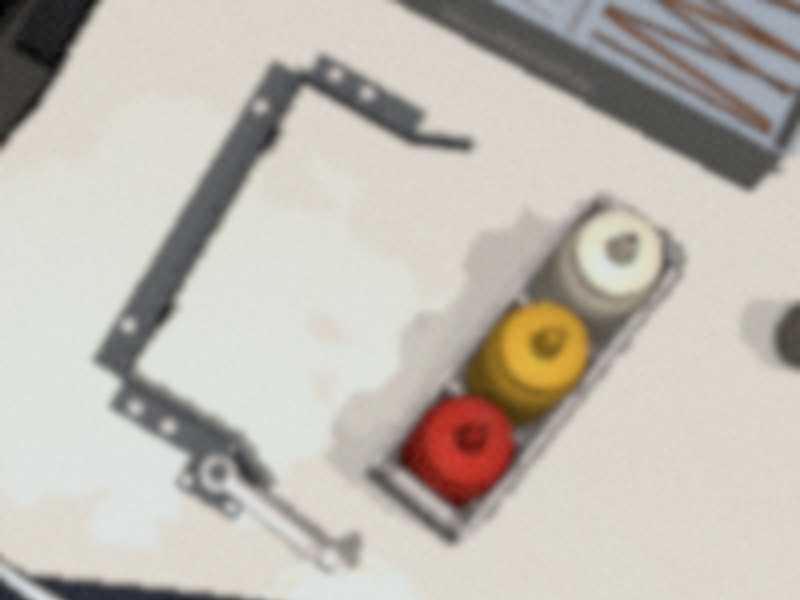

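View pics/a_scc.png

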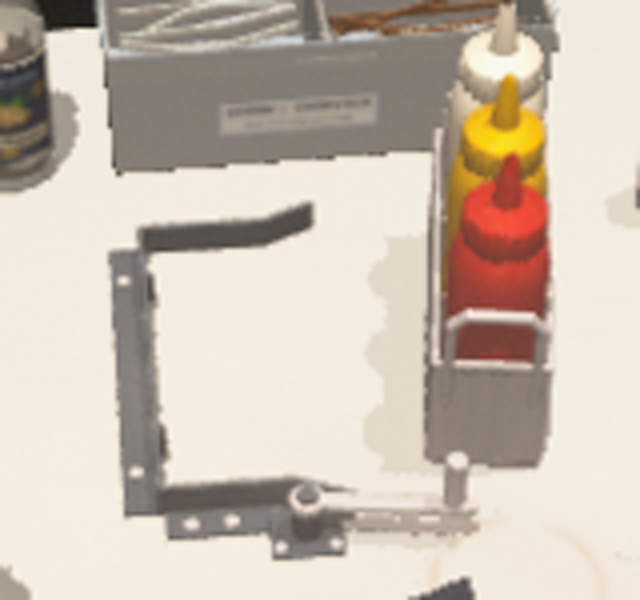

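```bash
cat >> h.py <<'E'
def T(u,v): return [270+u/4-.375,155+v/4-.375]
def S(u,v): return [240+u/4-.375,140+v/4-.375]
E
python3 - <<'E'
from h import *
print("pivot",tri(T(218,470),S(306,496)))
for p in [(352,540),(330,560)]: print("pin",tri(T(*p),S(456,460)), plane("top",[T(*p)],.068))
print("pin sc",plane("scene",[S(456,460)],.068),"piv scene",plane("scene",[S(306,496)],.035),plane("top",[T(218,470)],.035))
print("flare tip",tri(T(470,143),S(312,207)))
print("rear near outer corner",tri(T(97,360),S(126,512)))
print("rear far inner",tri(T(300,80),S(140,240)))
a=plane("top",[T(300,80),T(133,372)],.022);print(a)
a=plane("scene",[S(146,250),S(160,490)],.022);print(a)
# carrier rim corners z=.086
print("car T",plane("top",[T(375,470),T(455,540),T(685,255),T(605,195)],.086))
print("car S",plane("scene",[S(430,358),S(548,368),S(438,130)],.086), plane("scene",[S(428,462),S(540,466)],.004))
E
```

```text
pivot (array([ 0.42964008, -0.23937026,  0.03174195]), np.float64(0.003184220702972866))
pin (array([ 0.38994615, -0.31153941,  0.04805693]), np.float64(0.00032801137220268617)) [[ 0.38888502 -0.31085904  0.068     ]]
pin (array([ 0.37801505, -0.29903797,  0.06841045]), np.float64(0.0007148645456815371)) [[ 0.3782837  -0.29879755  0.068     ]]
pin sc [[ 0.37800894 -0.29953399  0.068     ]] piv scene [[ 0.4264012  -0.23882177  0.035     ]] [[ 0.43047785 -0.2382858   0.035     ]]
flare tip (array([ 0.61698591, -0.38672771,  0.01945985]), np.float64(0.003677706910820902))
rear near outer corner (array([ 0.49737141, -0.16888004,  0.00239074]), np.float64(0.0009571687722577754))
rear far inner (array([ 0.65782944, -0.28853534,  0.01569581]), np.float64(0.0008640188313279699))
[[ 0.65644471 -0.28809026  0.022     ]
 [ 0.48790272 -0.19046753  0.022     ]]
[[ 0.64270691 -0.28339256  0.022     ]
 [ 0.48511496 -0.18445776  0.022     ]]
car T [[ 0.42513506 -0.32312012  0.086     ]
 [ 0.38720097 -0.36487089  0.086     ]
 [ 0.5390885  -0.49363003  0.086     ]
 [ 0.57276338 -0.45135504  0.086     ]]
car S [[ 0.42973528 -0.32330368  0.086     ]
 [ 0.38690968 -0.36902253  0.086     ]
 [ 0.56828166 -0.44376295  0.086     ]] [[ 0.42491573 -0.3241469   0.004     ]
 [ 0.38531536 -0.3726406   0.004     ]]
```

```bash
python3 - <<'E'
from h import *
from scipy.spatial.transform import Rotation as Ro
# dock frame
e=plane("top",[[345,340],[600,478],[140,15],[560,190]],0.0);print("edges",e, np.degrees(np.arctan2(*(e[0]-e[1])[[1,0]])))
yaw=np.radians(60);O=np.array([.556,-.266]);R=np.array([[np.cos(yaw),-np.sin(yaw)],[np.sin(yaw),np.cos(yaw)]])
def dk(p): return ((np.array(p)[:2]-O)@R*1000).round()
salt=tri([478,233],[410,166]);print("salt top",salt,dk(salt[0]))
for n,p in dict(bowl1=[477,338],bowl2=[498,307],beige=[516,281],blk=[518,233],tongs=[440,375],boxcorner=[463,196]).items(): print(n,dk(plane("top",[p],.02)[0]))
# bottle caps z ~.17
for n,a,b in (("red",T(472,437),S(512,160)),("yel",T(548,342),S(510,80)),("wht",T(625,247),S(508,8))):
    p=tri(a,b);print(n,p,dk(p[0]))
# orientation IK
def wr(j1,phi,Rt):
    C=Ro.from_euler('z',90,degrees=True) # tool offset guess
    M=(Ro.from_euler('ZY',[j1,phi])).inv()*Rt
    best=[]
    e=M.as_euler('ZYZ'); 
    for s in(0,1):
        a,b,c=e if s==0 else (e[0]+np.pi,-e[1],e[2]+np.pi)
        best.append(np.round([(a+np.pi)%(2*np.pi)-np.pi,b,(c+np.pi)%(2*np.pi)-np.pi],2))
    return best
print("chk",wr(1.1015,.5285+1.4339,Ro.from_quat([.144887,.9894476,-.00105,-.00034])))
for hd in(50,60,230,240):
  for tilt in (0,30,40):
    psh=np.radians(hd if hd<100 else hd-180);d=np.array([np.cos(psh),np.sin(psh),0])
    z=np.sin(np.radians(tilt))*d+np.array([0,0,-np.cos(np.radians(tilt))])
    y=np.cross([0,0,1],d)*(-1 if hd<100 else 1);x=np.cross(y,z)
    Rt=Ro.from_matrix(np.c_[x,y,z])
    for j1d in(-35,-50): print(hd,tilt,j1d,[wr(np.radians(j1d),ph,Rt)[0].tolist() for ph in(1.7,2.0,2.3)])
E
```

```text
edges [[ 0.27845123 -0.28290084  0.        ]
 [-0.05221821 -0.86411478  0.        ]
 [ 1.09822056  0.22707048  0.        ]
 [ 0.61968395 -0.80114963  0.        ]] 60.36319926676786
salt top (array([ 0.50424771, -0.57660924,  0.08190469]), np.float64(0.006312907622635475)) [-295. -110.]
bowl1 [-409.   84.]
bowl2 [-419.   -0.]
beige [-429.  -73.]
blk [-383. -173.]
tongs [-375.  196.]
boxcorner [-232. -188.]
red (array([ 0.42964984, -0.36497899,  0.20462769]), np.float64(0.0032442855774399)) [-149.   60.]
yel (array([ 0.47471469, -0.40253872,  0.20711856]), np.float64(0.003175450832644665)) [-159.    2.]
wht (array([ 0.5208196 , -0.44144624,  0.20647489]), np.float64(0.0028284414622053136)) [-170.  -57.]
chk [array([-0.  ,  1.18,  1.39]), array([ 3.14, -1.18, -1.75])]
50 0 -35 [[0.0, 1.44, 1.66], [0.0, 1.14, 1.66], [0.0, 0.84, 1.66]]
50 0 -50 [[0.0, 1.44, 1.4], [0.0, 1.14, 1.4], [0.0, 0.84, 1.4]]
50 30 -35 [[0.53, 1.42, 1.58], [0.57, 1.16, 1.42], [0.68, 0.92, 1.21]]
50 30 -50 [[0.52, 1.55, 1.36], [0.54, 1.29, 1.2], [0.61, 1.03, 1.03]]
50 40 -35 [[0.71, 1.42, 1.55], [0.76, 1.19, 1.35], [
[... 673 characters left out ...]
[0.57, 1.16, -1.72], [0.68, 0.92, -1.93]]
230 30 -50 [[0.52, 1.55, -1.79], [0.54, 1.29, -1.94], [0.61, 1.03, -2.12]]
230 40 -35 [[0.71, 1.42, -1.59], [0.76, 1.19, -1.8], [0.88, 0.99, -2.04]]
230 40 -50 [[0.69, 1.58, -1.79], [0.71, 1.35, -1.98], [0.78, 1.13, -2.19]]
240 0 -35 [[0.0, 1.44, -1.66], [0.0, 1.14, -1.66], [0.0, 0.84, -1.66]]
240 0 -50 [[0.0, 1.44, -1.92], [0.0, 1.14, -1.92], [0.0, 0.84, -1.92]]
240 30 -35 [[0.52, 1.5, -1.71], [0.55, 1.24, -1.87], [0.64, 0.99, -2.05]]
240 30 -50 [[0.49, 1.63, -1.94], [0.5, 1.36, -2.08], [0.55, 1.1, -2.24]]
240 40 -35 [[0.7, 1.53, -1.72], [0.73, 1.3, -1.92], [0.81, 1.08, -2.14]]
240 40 -50 [[0.65, 1.69, -1.92], [0.65, 1.45, -2.11], [0.7, 1.22, -2.3]]
```

drive_tool:
  plan:
    - [[0.3,-0.6,1,0,0,0],[0.4,-1,1,0,0,-1],[0.4,-1,0,0,0,-1],[0.4,-1,0,0,0,-1],[0.4,-1,0,0,0,-1],[0.4,-1,0,0,0,-1],[0.4,-1,0,0,0,-1],[0.5,-1,0,0,0,-1]]

```text
time: 1.15
position: [0.2592, 0.4078, 0.4545]
tool_rot: [0.491, 0.871, -0.0, -0.0]
ft_force: [0.2, -0.2, -0.6]
grip_width: 0.0869
```

drive_tool:
  plan:
    - [[0.5,-1,0,0,0,-1],[0.5,-1,0,0,0,-1],[0.5,-1,0,0,0,-1],[0.5,-1,0,0,0,-1],[0.5,-1,0,0,0,-1],[0.5,-1,0,0,0,-1],[0.5,-1,0,0,0,-1],[0.5,-1,0,0,0,-1]]

```text
time: 2.15
position: [0.3593, 0.2079, 0.4547]
tool_rot: [0.803, 0.596, -0.0, -0.0]
ft_force: [0.5, -0.6, 0.6]
grip_width: 0.0871
```

drive_tool:
  plan:
    - [[0.5,-1,0,0,0,-1],[0.5,-1,0,0,0,-1],[0.5,-1,0,0,0,0],[0.4,-1,0,0,0,0],[0.4,-1,0,0,0,0],[0.3,-1,0,0,0,0],[0.3,-1,0,0,0,0],[0.3,-1,0,0,0,0]]

```text
time: 3.15
position: [0.4392, 0.0079, 0.4546]
tool_rot: [0.86, 0.51, -0.0, -0.0]
ft_force: [0.6, -0.2, 0.7]
grip_width: 0.087
```

drive_tool:
  plan:
    - [[0,-1,0,0,0,-0.2],[0,-1,0,0,0,0],[0,-1,0,0,0,0],[0,-1,0,0,0,0],[0,-1,0,0,0,0],[0,-1,0,0,0,0],[0,-1,0,0,0,0],[-0.2,-1,0,0,0,0]]

```text
time: 4.15
position: [0.4341, -0.1921, 0.4546]
tool_rot: [0.865, 0.501, -0.0, -0.0]
ft_force: [0.2, 1.3, 0.1]
grip_width: 0.0874
```

drive_tool:
  plan:
    - [[-0.2,-1,0,0,0,0],[-0.2,-1,0,0,0,0],[-0.2,-1,0,0.72,-0.42,0],[-0.2,-1,0,0.72,-0.42,0],[-0.2,-1,0,0.72,-0.42,0],[-0.2,-1,0,0.72,-0.42,0],[-0.2,-1,0,0.72,-0.42,0],[-0.2,-1,0,0.72,-0.42,0]]

```text
time: 5.15
position: [0.3938, -0.392, 0.4545]
tool_rot: [0.836, 0.484, 0.226, -0.129]
ft_force: [0.3, 0.0, -1.0]
grip_width: 0.0867
```

drive_tool:
  plan:
    - [[-0.2,-1,0,0.72,-0.42,0],[-0.2,-1,0,0.72,-0.42,0],[-0.2,-1,0,0,0,0],[-0.2,-1,0,0,0,0],[-0.2,-1,0,0,0,0],[-0.2,-1,0,0,0,0],[0,0,0,0,0,0]]

```text
time: 6.02
position: [0.3635, -0.5426, 0.4539]
tool_rot: [0.814, 0.47, 0.297, -0.169]
ft_force: [0.3, 0.1, 0.2]
grip_width: 0.087
```

```bash
python3 - <<'E'
from h import *
from rig import robot,camera
o=robot.get_obs();print(o["q"].round(3),o["position"])
from scipy.spatial.transform import Rotation as Ro
print(Ro.from_quat(o["tool_rot"]).as_matrix().round(3))
for n in("top","scene"):
    cv2.imwrite(f"pics/b_{n}.png",camera(n)[:,:,::-1])
a=cv2.imread("pics/b_top.png")[150:390,230:550];cv2.imwrite("pics/b_tc.png",cv2.resize(a,None,fx=2.5,fy=2.5,interpolation=cv2.INTER_CUBIC))
E
```

```text
[-1.245  0.602  1.228  0.519  1.784 -0.734] [ 0.36351971 -0.54263293  0.45385949]
[[ 0.381  0.866  0.325]
 [ 0.664 -0.501  0.555]
 [ 0.643  0.004 -0.766]]
```

View pics/b_scene.png

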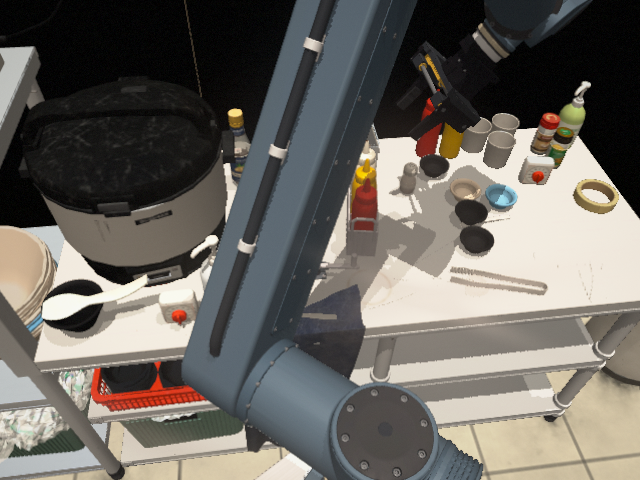

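View pics/b_tc.png

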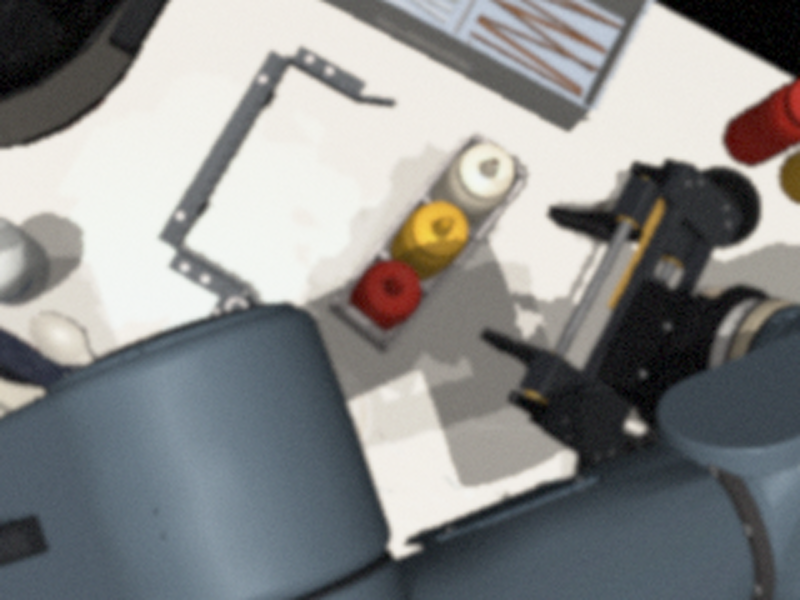

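drive_tool:
  plan:
    - [[0.16,-0.36,-0.5,0,0,0],[0,0,-1,0,0,0],[0,0,-1,0,0,0],[0,0,-1,0,0,0],[0,0,-1,0,0,0],[0,0,-1,0,0,0],[0,0,-1,0,0,0],[0,0,-1,0,0,0]]

```text
time: 7.12
position: [0.3686, -0.5497, 0.2657]
tool_rot: [0.813, 0.471, 0.297, -0.17]
ft_force: [-0.6, 0.4, 0.2]
grip_width: 0.087
```

```bash
python3 - <<'E'
from h import *
from rig import robot,camera
for n in("top","scene"):
    cv2.imwrite(f"pics/c_{n}.png",camera(n)[:,:,::-1])
a=cv2.imread("pics/c_top.png")[150:390,230:550];b=cv2.imread("pics/c_scene.png")[60:300,240:560]
cv2.imwrite("pics/c.png",cv2.resize(np.vstack([a,b]),None,fx=1.25,fy=1.25)); 
cv2.imwrite("pics/c1.png",cv2.resize(a,None,fx=2.5,fy=2.5,interpolation=cv2.INTER_CUBIC));cv2.imwrite("pics/c2.png",cv2.resize(b,None,fx=2.5,fy=2.5,interpolation=cv2.INTER_CUBIC))
E
```

```text
(no output)
```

View pics/c1.png

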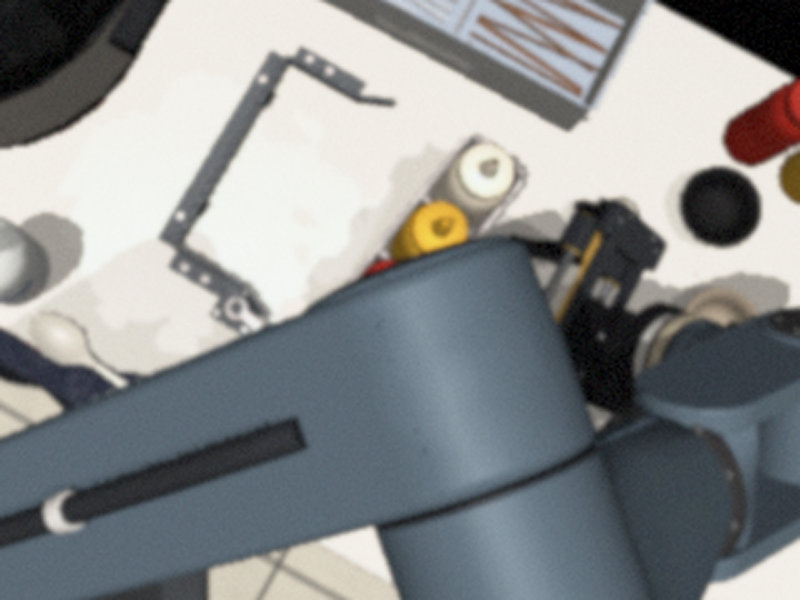

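View pics/c2.png

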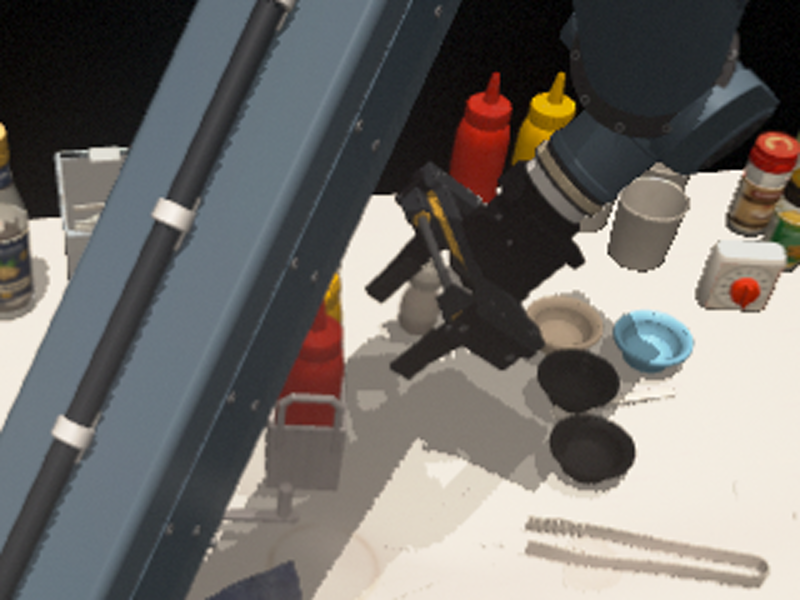

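```bash
python3 - <<'E'
from h import *
a=cv2.imread("pics/a_scene.png")[150:210,390:430];b=cv2.imread("pics/a_top.png")[215:255,455:495]
cv2.imwrite("pics/salt.png",np.hstack([cv2.resize(a,(400,600),interpolation=cv2.INTER_CUBIC),cv2.resize(b,(400,600)[:1]*2,interpolation=cv2.INTER_CUBIC) if 0 else np.vstack([cv2.resize(b,(400,400),interpolation=cv2.INTER_CUBIC),np.zeros((200,400,3),np.uint8)])]))
E
```

```text
(no output)
```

View pics/salt.png

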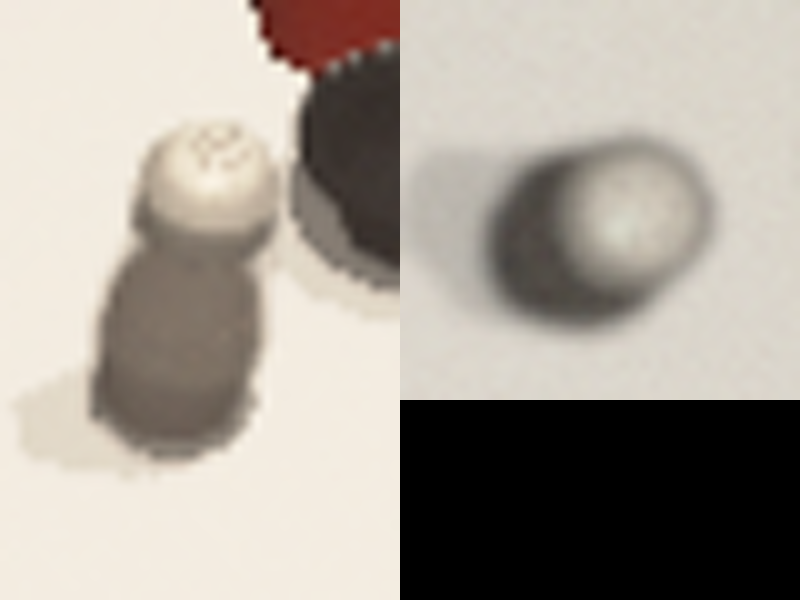

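```bash
cat >> h.py <<'E'
yaw=np.radians(60);O=np.array([.556,-.266]);Rd=np.array([[np.cos(yaw),-np.sin(yaw)],[np.sin(yaw),np.cos(yaw)]])
def dk(p): return ((np.atleast_2d(p)[:,:2]-O)@Rd*1000).round(1)
E
python3 - <<'E'
from h import *
print(dk(plane("scene",[[407,190.3]],0.005)),dk(plane("top",[[472,239.3]],0.02)),dk(plane("top",[[478.5,236]],0.085)))
from rig import robot
o=robot.get_obs();from scipy.spatial.transform import Rotation as Ro
M=Ro.from_quat(o["tool_rot"]).as_matrix();t=o["position"]+.182*M[:,2];print("tip",dk(t),t[2])
E
```

```text
[[-301.2 -106.7]] [[-296.2 -108. ]] [[-295.3 -105.2]]
tip [[-221.6   21.5]] 0.12469120420862778
```

drive_tool:
  plan:
    - [[0,0,-1,0,0,0],[0,0,-1,0,0,0],[0,0,-1,0,0,0],[0,0,-0.8,0,0,0],[0,0,-0.6,0,0,0],[0,0,0,0,0,0]]

```text
time: 7.98
position: [0.368, -0.5499, 0.1557]
tool_rot: [0.813, 0.47, 0.297, -0.171]
ft_force: [0.0, 0.2, 0.1]
grip_width: 0.0874
```

```bash
cat > snap.py <<'E'
import sys
from h import *
from rig import robot,camera
from scipy.spatial.transform import Rotation as Ro
tag=sys.argv[1]
o=robot.get_obs();M=Ro.from_quat(o["tool_rot"]).as_matrix();t=o["position"]+.182*M[:,2]
print("t",o["time"],"tip dock",dk(t),t[2].round(4),"F dock",(o["ft_force"][:2]@Rd).round(1),o["ft_force"][2].round(1),"hd",np.degrees(np.arctan2(M[1,0],M[0,0])).round(2),"grip",o["grip_width"].round(3))
for n in sys.argv[2:]:
    im=camera(n)[:,:,::-1];cv2.imwrite(f"pics/{tag}_{n}_full.png",im)
    if n=="top": im=cv2.resize(im[150:330,250:490],None,fx=3.3,fy=3.3,interpolation=cv2.INTER_CUBIC)
    if n=="scene": im=cv2.resize(im[100:310,230:510],None,fx=2.8,fy=2.8,interpolation=cv2.INTER_CUBIC)
    cv2.imwrite(f"pics/{tag}_{n}.png",im)
E
python3 snap.py d top scene wrist
```

```text
Traceback (most recent call last):
  File "snap.py", line 7, in <module>
    print("t",o["time"],"tip dock",dk(t),t[2].round(4),"F dock",(o["ft_force"][:2]@Rd).round(1),o["ft_force"][2].round(1),"hd",np.degrees(np.arctan2(M[1,0],M[0,0])).round(2),"grip",o["grip_width"].round(3))
                                                                                                                                                                                     ^^^^^^^^^^^^^^^^^^^^^
AttributeError: 'float' object has no attribute 'round'
```

```bash
sed -i 's/o\["grip_width"\].round(3)/round(o["grip_width"],3)/' snap.py
python3 snap.py d top scene wrist
```

```text
t 7.975 tip dock [[-222.6   20.6]] 0.0165 F dock [0.2 0.1] 0.1 hd 60.17 grip 0.087
```

View pics/d_top.png

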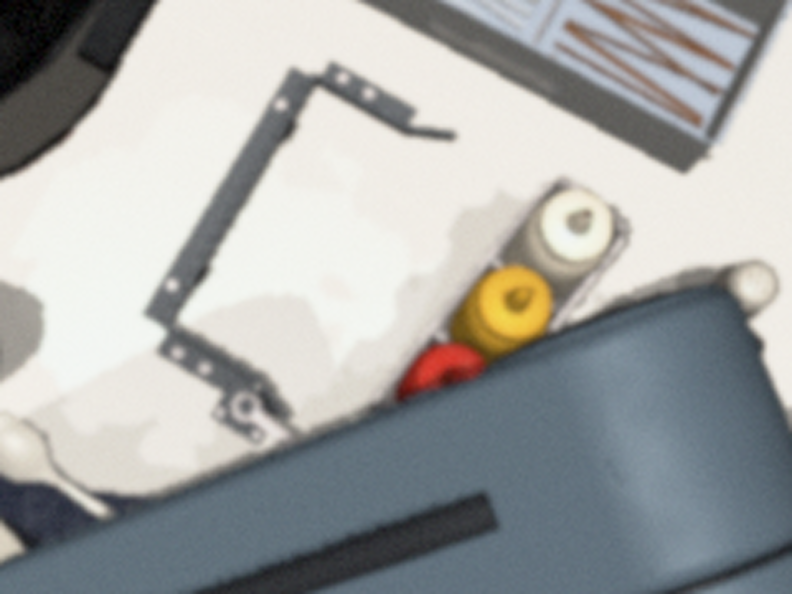

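View pics/d_scene.png

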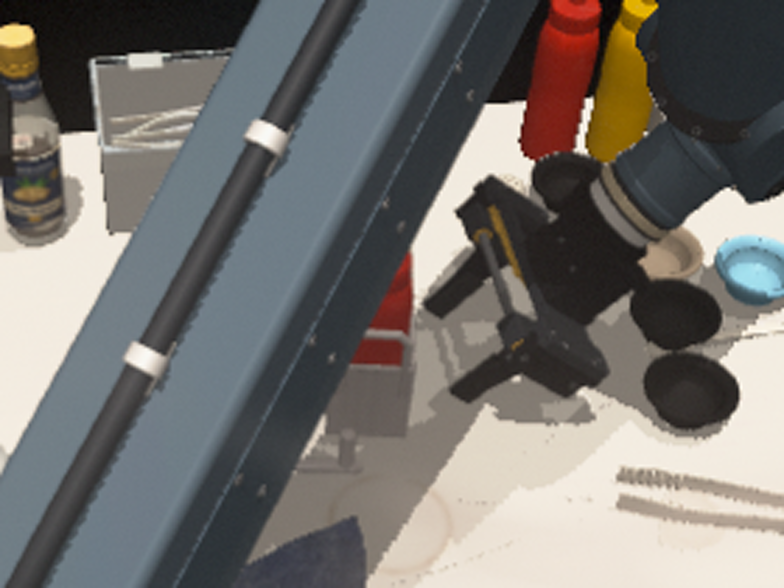

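View pics/d_wrist.png

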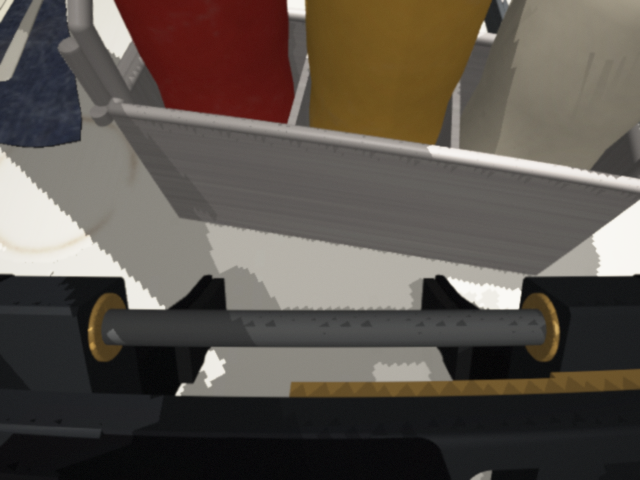

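```bash
cat >> h.py <<'E'
def wplane(uv,z):
    from rig import robot
    from scipy.spatial.transform import Rotation as Ro
    o=robot.get_obs();Tm=np.eye(4);Tm[:3,:3]=Ro.from_quat(o["tool_rot"]).as_matrix();Tm[:3,3]=o["position"]
    W=Tm@camera_model("wrist")["tool_from_camera"]
    s=undist("wrist",uv);d=np.c_[s[:,0],-s[:,1],-np.ones(len(s))]@W[:3,:3].T
    return W[:3,3]+d*((z-W[2,3])/d[:,2])[:,None]
def carrier(near,far,z=.004):
    p=dk(wplane([near,far],z));v=p[0]-p[1];L=np.linalg.norm(v);yv=v/L;xv=np.array([yv[1],-yv[0]])
    c=p.mean(0)+32*xv
    print("corners",p.tolist(),"len",L.round(1),"carrier dock",c.round(1),"yaw",np.degrees(np.arctan2(xv[1],xv[0])).round(2))
E
python3 -c "
from h import *
carrier([178,215],[540,275])"
```

```text
corners [[-175.0, 97.2], [-208.2, -88.5]] len 188.6 carrier dock [-160.1   -1.3] yaw -10.14
```

drive_tool:
  plan:
    - [[0.12,0.208,0,0,0,0],[0.12,0.208,0,0,0,0],[0.12,0.208,0,0,0,0],[0.12,0.208,0,0,0,0],[0.12,0.208,0,0,0,0],[0.12,0.208,0,0,0,0],[0.12,0.208,0,0,0,0],[0.12,0.208,0,0,0,0]]

```text
time: 9.12
position: [0.3922, -0.5107, 0.1581]
tool_rot: [0.814, 0.471, 0.296, -0.166]
ft_force: [-2.1, -5.3, 1.8]
grip_width: 0.0874
```

```bash
python3 snap.py e wrist scene
```

```text
t 9.125 tip dock [[-177.6   18. ]] 0.018 F dock [-5.6 -0.8] 1.8 hd 60.29 grip 0.087
```

View pics/e_wrist.png

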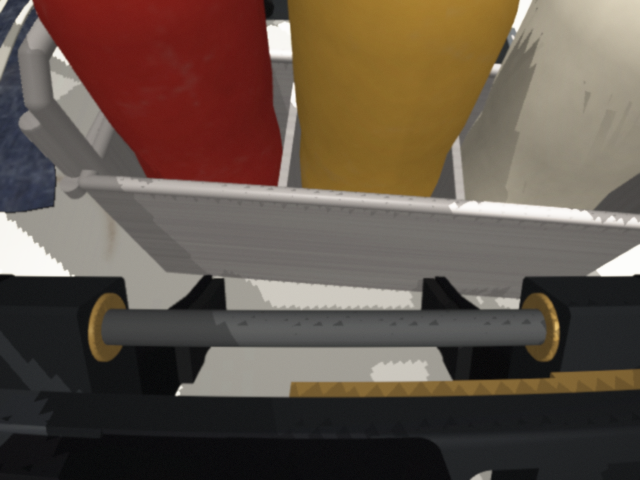

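View pics/e_scene.png

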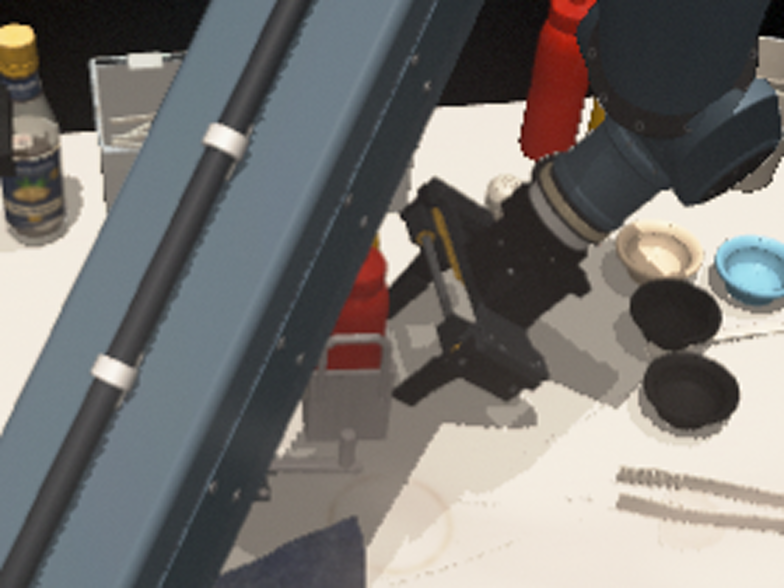

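drive_tool:
  plan:
    - [[0.12,0.208,-0.04,0,0,0],[0.12,0.208,-0.04,0,0,0],[0.12,0.208,0,0,0,0],[0.12,0.208,0,0,0,0],[0.12,0.208,0,0,0,0],[0.04,0.07,0,0,0,0]]

```text
time: 9.98
position: [0.4082, -0.4829, 0.1566]
tool_rot: [0.814, 0.471, 0.297, -0.166]
ft_force: [-4.1, -7.3, 5.7]
grip_width: 0.0871
```

```bash
python3 snap.py f wrist top
```

```text
t 9.975 tip dock [[-145.3   18.2]] 0.0167 F dock [-8.4 -0.1] 5.7 hd 60.38 grip 0.087
```

View pics/f_wrist.png

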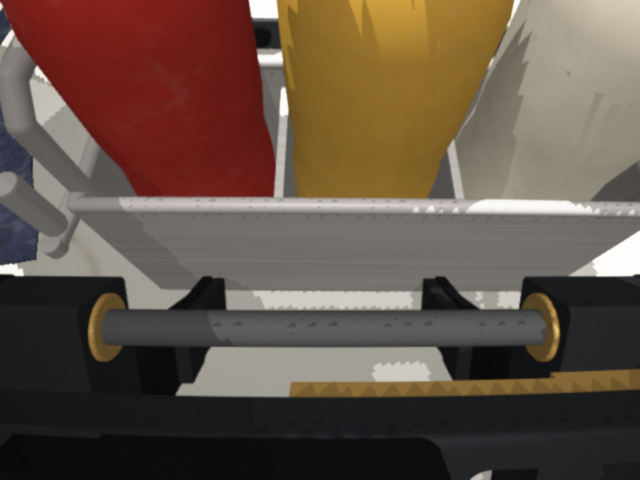

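View pics/f_top.png

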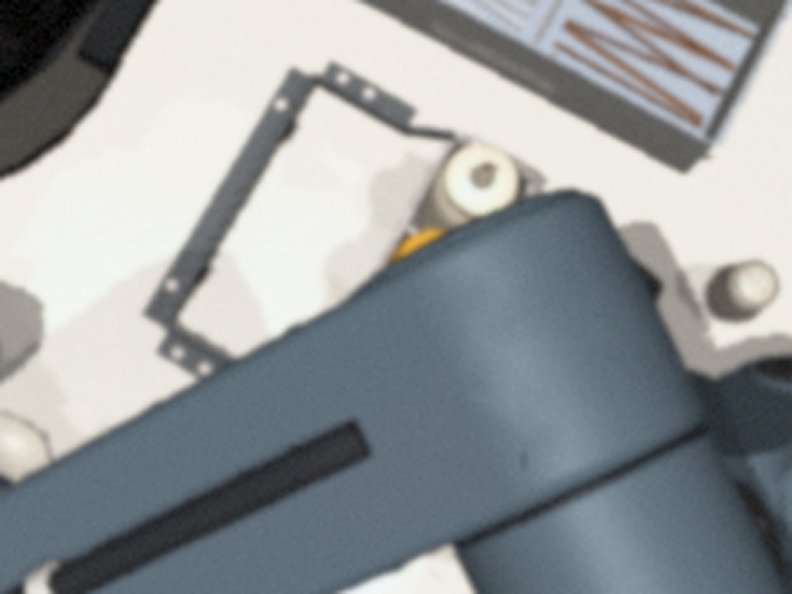

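```bash
python3 -c "
from h import *
print(dk(wplane([[162,289],[545,277]],.004)),dk(wplane([[78,205],[420,208]],.086)))
im=cv2.imread('pics/f_wrist_full.png')
cv2.imwrite('pics/f_w2.png',cv2.resize(np.hstack([im[180:300,20:200],im[180:300,480:640]]),None,fx=2.3,fy=4))
"
```

```text
[[-138.3   96.5]
 [-131.9  -91.3]] [[-138.9   91.9]
 [-139.7   -8.4]]
```

View pics/f_w2.png

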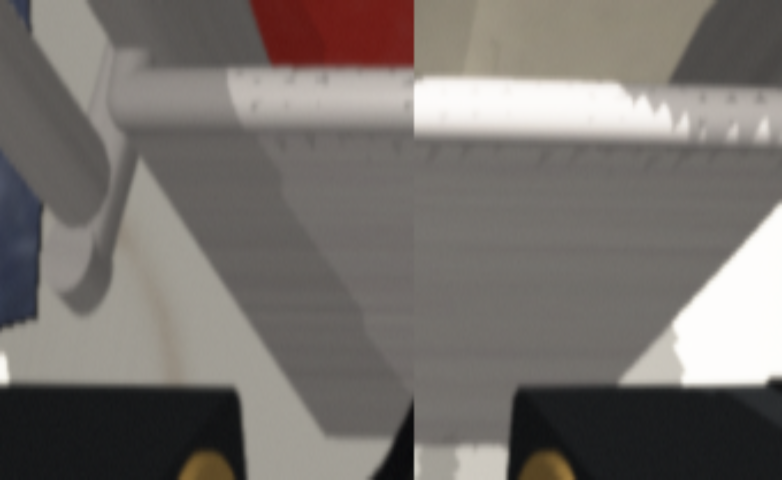

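drive_tool:
  plan:
    - [[0.12,0.208,0,0,0,0],[0.12,0.208,0,0,0,0],[0.12,0.208,0,0,0,0],[0.12,0.208,0,0,0,0],[0.12,0.208,0,0,0,0],[0.12,0.208,0,0,0,0]]

```text
time: 10.82
position: [0.426, -0.4518, 0.1565]
tool_rot: [0.814, 0.471, 0.297, -0.166]
ft_force: [-4.4, -6.9, 4.1]
grip_width: 0.0868
```

```bash
python3 snap.py g wrist top
```

```text
t 10.825 tip dock [[-109.5   18.4]] 0.0166 F dock [-8.2  0.4] 4.1 hd 60.37 grip 0.087
```

View pics/g_wrist.png

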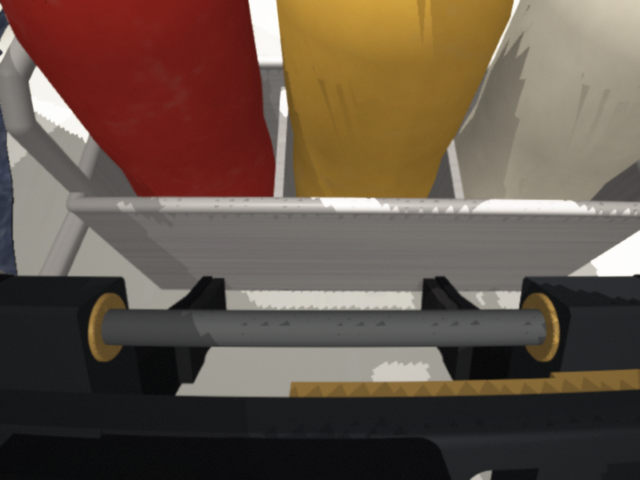

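View pics/g_top.png

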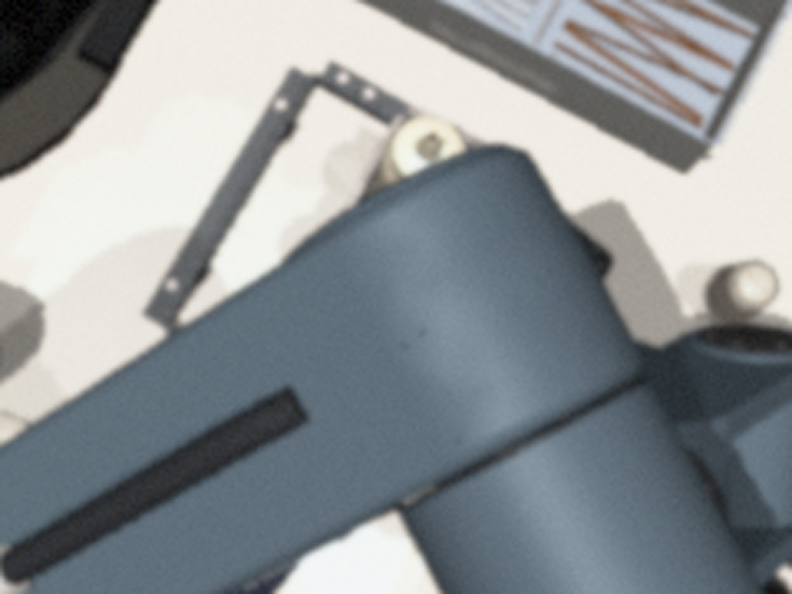

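drive_tool:
  plan:
    - [[0.12,0.208,0,0,0,0],[0.12,0.208,0,0,0,0],[0.12,0.208,0,0,0,0],[0.12,0.208,0,0,0,0]]

```text
time: 11.42
position: [0.438, -0.4309, 0.1564]
tool_rot: [0.814, 0.471, 0.297, -0.167]
ft_force: [-4.4, -7.1, 4.5]
grip_width: 0.0865
```

drive_tool:
  plan:
    - [[0.12,0.208,0,0,0,0],[0.12,0.208,0,0,0,0],[0.12,0.208,0,0,0,0],[0.12,0.208,0,0,0,0]]

```text
time: 11.92
position: [0.4501, -0.4101, 0.1564]
tool_rot: [0.814, 0.471, 0.297, -0.167]
ft_force: [-4.1, -7.0, 5.1]
grip_width: 0.0866
```

```bash
python3 snap.py i wrist
```

```text
t 11.925 tip dock [[-61.2  18.5]] 0.0165 F dock [-8.1  0.1] 5.1 hd 60.36 grip 0.087
```

View pics/i_wrist.png

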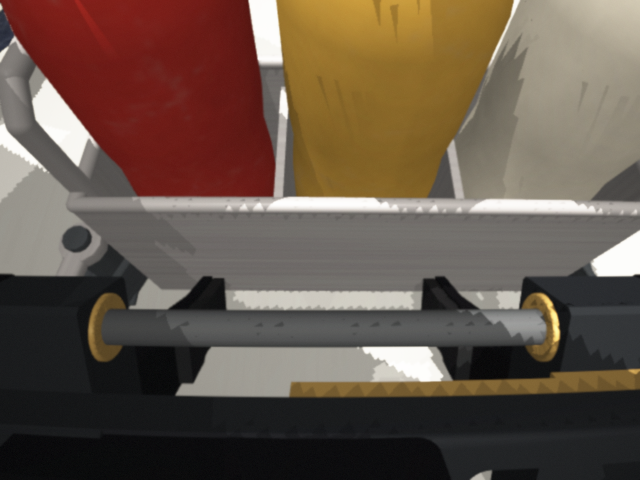

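```bash
python3 -c "
from h import *
print(dk(wplane([[76,238]],.036)),dk(wplane([[161,289]],.004)))"
```

```text
[[-41.3 125. ]] [[-53.2  97.4]]
```

drive_tool:
  plan:
    - [[0.1,0.173,0,0,0,0],[0.1,0.173,0,0,0,0],[0.08,0.139,0,0,0,0]]

```text
time: 12.35
position: [0.4571, -0.3979, 0.1563]
tool_rot: [0.814, 0.471, 0.297, -0.167]
ft_force: [-3.9, -6.7, 5.2]
grip_width: 0.0868
```

drive_tool:
  plan:
    - [[0.05,0.087,0,0,0,0],[0.04,0.069,0,0,0,0],[0.02,0.035,0,0,0,0]]

```text
time: 12.72
position: [0.4591, -0.3946, 0.1567]
tool_rot: [0.814, 0.472, 0.296, -0.166]
ft_force: [-11.0, -12.3, 9.0]
grip_width: 0.0868
```

drive_tool:
  plan:
    - [[0.03,0.052,0,0,0,0],[0.02,0.035,0,0,0,0]]

```text
time: 12.98
position: [0.4594, -0.3939, 0.1571]
tool_rot: [0.814, 0.472, 0.294, -0.164]
ft_force: [-16.6, -17.4, 11.7]
grip_width: 0.0872
```

```bash
python3 snap.py j wrist top scene
```

```text
t 12.975 tip dock [[-43.5  18.2]] 0.0164 F dock [-23.3   5.7] 11.7 hd 60.47 grip 0.087
```

View pics/j_wrist.png

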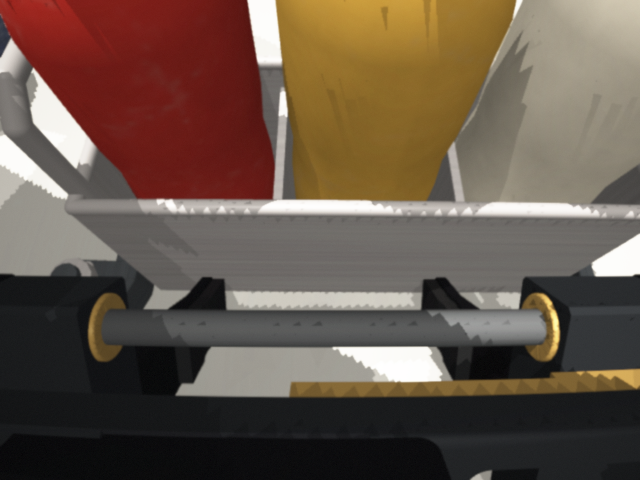

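View pics/j_top.png

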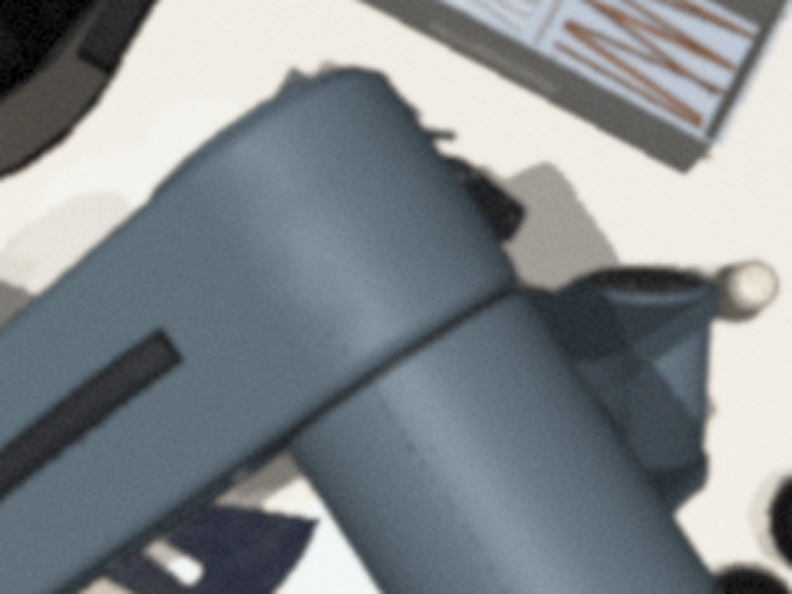

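View pics/j_scene.png

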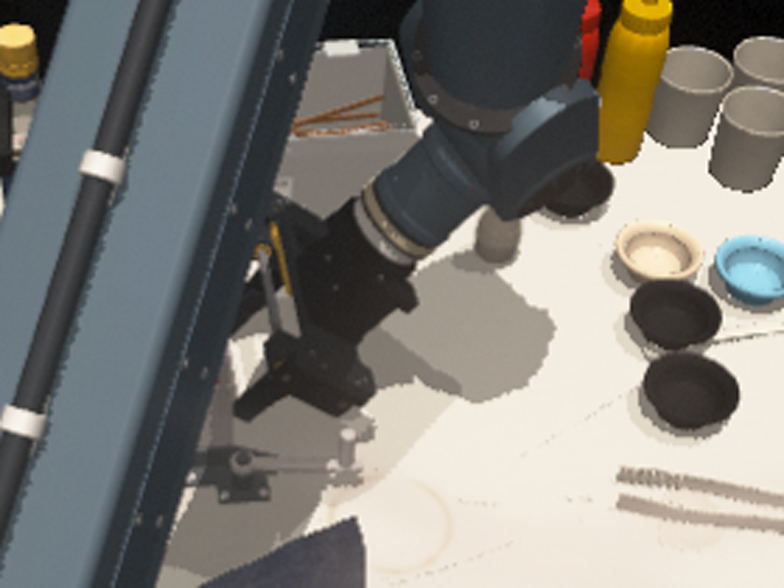

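drive_tool:
  plan:
    - [[0.03,0.052,-0.02,0,0,0],[0,0,0,0,0,0]]

```text
time: 13.38
position: [0.4595, -0.3936, 0.1571]
tool_rot: [0.815, 0.472, 0.294, -0.164]
ft_force: [-18.4, -18.2, 13.2]
grip_width: 0.0867
```

```bash
python3 snap.py k wrist;  python3 -c "
from h import *
im=cv2.imread('pics/k_wrist_full.png')
cv2.imwrite('pics/k_w2.png',cv2.resize(np.hstack([im[180:300,20:200],im[180:300,480:640]]),None,fx=2.3,fy=4))
"
```

```text
t 13.375 tip dock [[-43.4  18.2]] 0.0163 F dock [-25.    6.9] 13.2 hd 60.5 grip 0.087
```

View pics/k_w2.png

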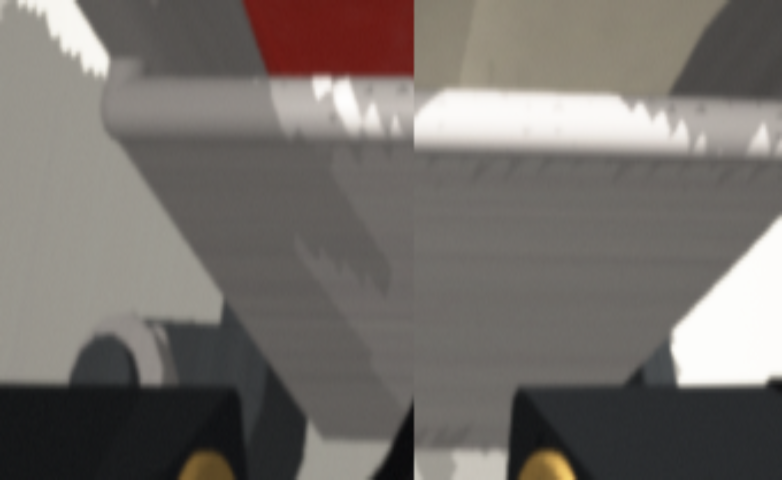

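```bash
python3 -c "
from h import *
print(dk(wplane([[69,272]],.036)),dk(wplane([[160,289.5],[544,291]],.004)))
print(dk(wplane([[70,205],[620,216]],.086)))"
```

```text
[[-40. 123.]] [[-37.1  97.1]
 [-37.4 -89.1]]
[[-36.9  94.1]
 [-39.5 -68.9]]
```

drive_tool:
  plan:
    - [[-0.1,-0.173,0,0,0,0],[-0.3,-0.52,0,0,0,0],[-0.4,-0.69,0,0,0,0],[-0.4,-0.69,0.2,0,0,0],[-0.2,-0.35,1,0,0,0],[0,0,1,0,0,0],[0,0,1,0,0,0],[0,0,1,0,0,0]]

```text
time: 14.42
position: [0.4265, -0.4488, 0.2607]
tool_rot: [0.813, 0.471, 0.297, -0.17]
ft_force: [-0.6, -0.0, -0.2]
grip_width: 0.0866
```

```bash
python3 snap.py l wrist top scene
```

```text
t 14.425 tip dock [[-106.    20.3]] 0.1213 F dock [-0.3  0.5] -0.2 hd 60.21 grip 0.087
```

View pics/l_wrist.png

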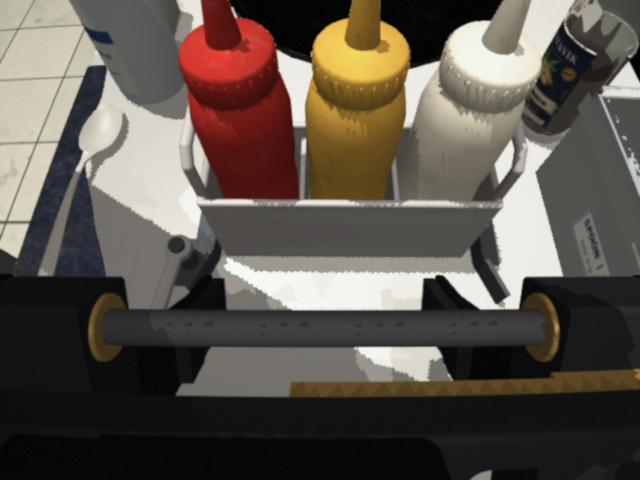

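View pics/l_top.png

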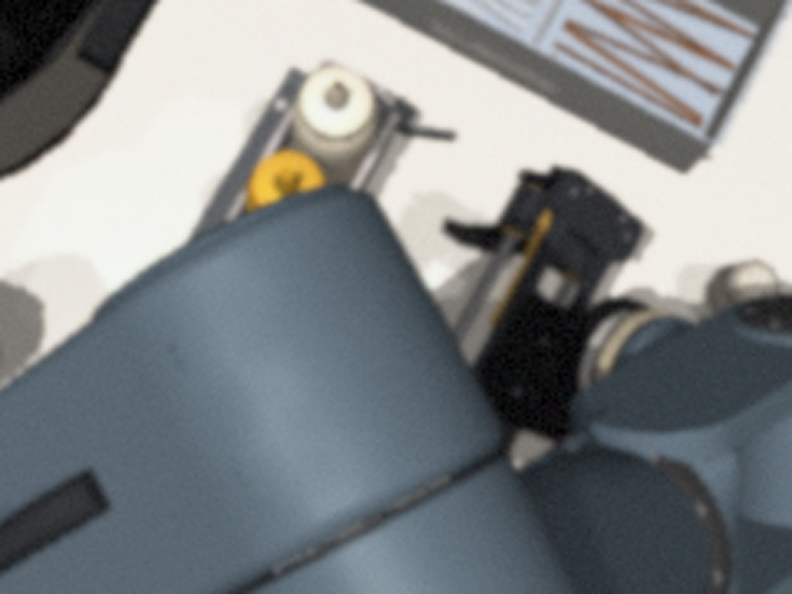

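View pics/l_scene.png

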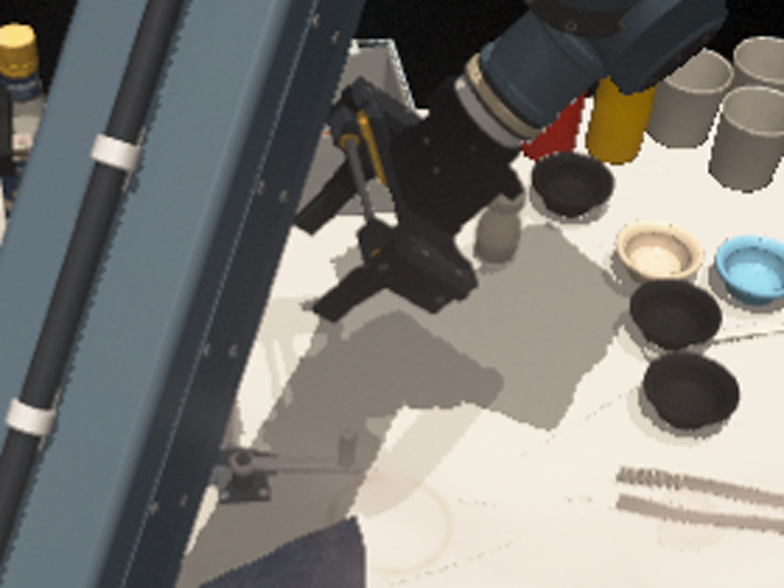

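```bash
python3 -c "
from h import *
im=cv2.imread('pics/l_wrist_full.png')
cv2.imwrite('pics/l_w2.png',cv2.resize(im[190:310,150:550],None,fx=2,fy=4,interpolation=cv2.INTER_CUBIC))
carrier([226,255],[470,258]);print(dk(wplane([[178,243]],.036)))"
```

```text
corners [[-37.5, 95.9], [-39.3, -96.4]] len 192.3 carrier dock [-6.4 -0.5] yaw -0.54
[[-41.9 122.9]]
```

View pics/l_w2.png

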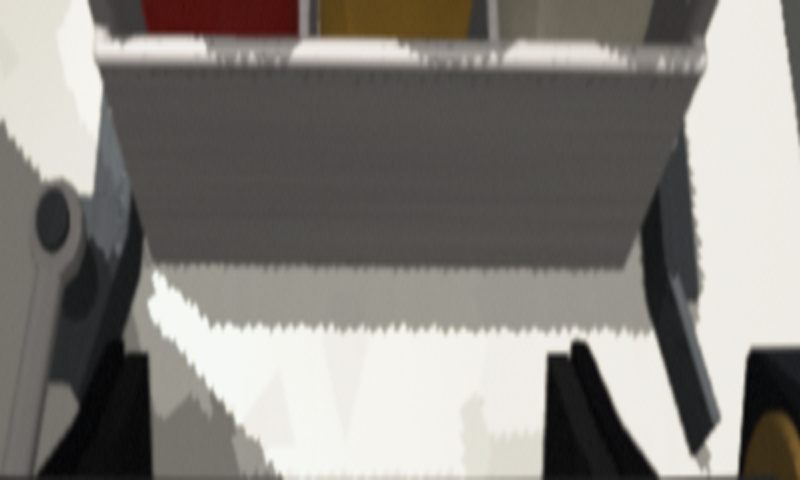

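```bash
python3 -c "
from h import *
carrier([226.5,255.5],[463,257])
print('piv',dk(wplane([[178.5,245.5]],.036)),'flare break',dk(wplane([[482,256],[485,259]],.022)),'rim',dk(wplane([[202,206],[500,206.5]],.084)))
a=cv2.imread('pics/a_top_full.png') if 0 else cv2.imread('pics/a_top.png');b=cv2.imread('pics/l_top_full.png')
f=lambda i:cv2.resize(i[165:225,300:390],None,fx=8.5,fy=8.5,interpolation=cv2.INTER_CUBIC)
cv2.imwrite('pics/l_t2.png',f(b)); cv2.imwrite('pics/a_t2.png',f(a))"
```

```text
corners [[-37.9, 95.4], [-38.5, -90.9]] len 186.3 carrier dock [-6.2  2.1] yaw -0.18
piv [[-43.8 122.2]] flare break [[ -45.1  -98.4]
 [ -47.5 -100.2]] rim [[-39.2  92.9]
 [-38.4 -87.5]]
```

View pics/l_t2.png

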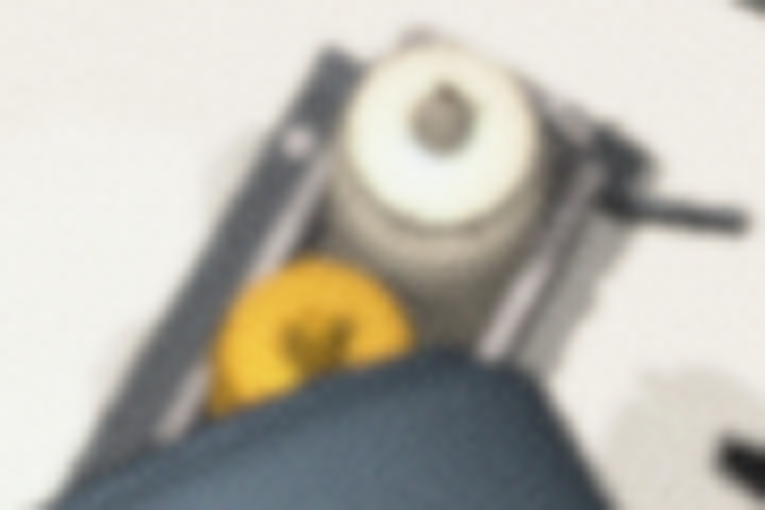

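View pics/a_t2.png

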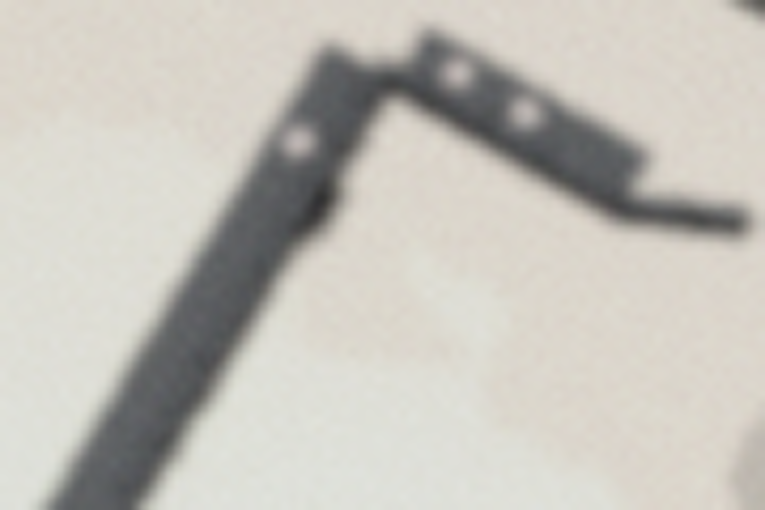

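```bash
python3 -c "
from h import *
g=lambda u,v:[300+u/8.5-.44,165+v/8.5-.44]
print('lead rim',dk(plane('top',[g(325,165),g(255,275),g(175,425)],.084)))
print('trail rim',dk(plane('top',[g(585,190),g(495,345)],.084)))
print('bumper face',dk(plane('top',[g(337,195),g(318,232)],.015)),'stop inner edge',dk(plane('top',[g(370,115),g(135,510)],.022)),'break',dk(plane('top',[g(612,212)],.022)))
print('flare break inner z0',dk(plane('top',[g(618,218)],.0)))
"
```

```text
lead rim [[ 26.7 -57.4]
 [ 28.3 -23.4]
 [ 27.1  20.6]]
trail rim [[-34.8 -84.2]
 [-34.2 -37.3]]
bumper face [[ 28.  -66.8]
 [ 27.5 -55.2]] stop inner edge [[ 30.2 -89.1]
 [ 32.5  36.7]] break [[-40.1 -97.3]]
flare break inner z0 [[ -41.1 -101.9]]
```

drive_tool:
  plan:
    - [[-0.68,0.33,0,0,0,0],[-0.68,0.33,0,0,0,0],[-0.68,0.33,0,0,0,0],[-0.68,0.33,0,0,0,0],[-0.69,0.32,0,0,0,0],[-0.69,0.32,0,0,0,0],[-0.69,0.32,0,0,0,0],[-0.69,0.32,0,0,0,0]]
  grip: 1
  force: 20

```text
time: 15.58
position: [0.2892, -0.3828, 0.2588]
tool_rot: [0.813, 0.471, 0.297, -0.17]
ft_force: [0.6, -0.1, -0.1]
grip_width: 0.0153
```

```bash
python3 snap.py m wrist top scene
```

```text
t 15.575 tip dock [[-117.4  172.3]] 0.1196 F dock [ 0.2 -0.6] -0.1 hd 60.21 grip 0.015
```

View pics/m_wrist.png

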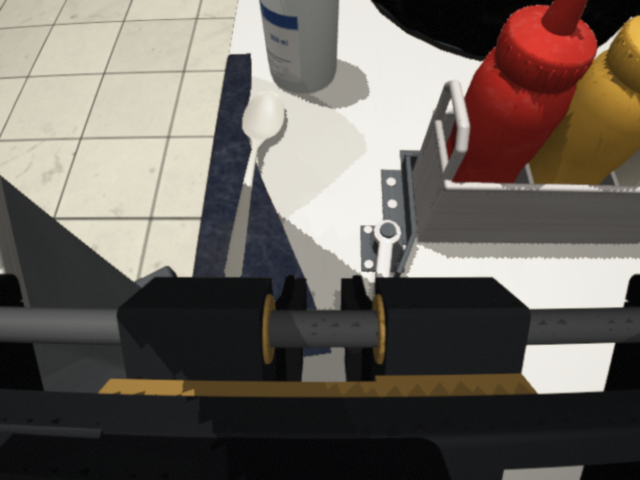

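View pics/m_top.png

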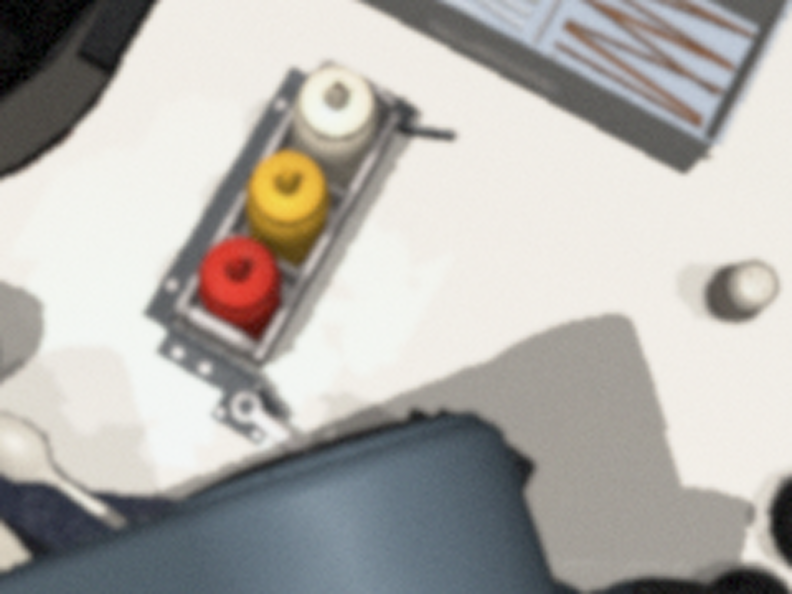

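View pics/m_scene.png

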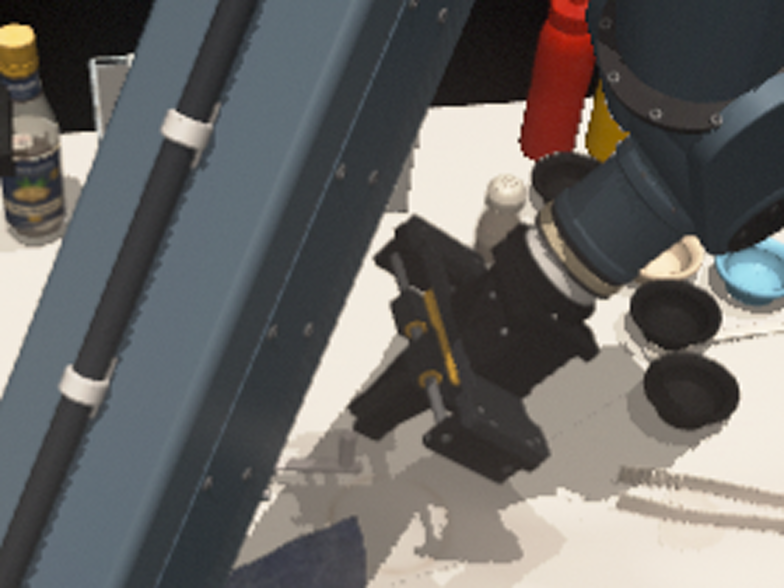

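drive_tool:
  plan:
    - [[0,0,-0.7,0,0,0],[0,0,-0.8,0,0,0],[0,0,-0.8,0,0,0],[0,0,-0.48,0,0,0],[0,0,0,0,0,0]]

```text
time: 16.35
position: [0.2901, -0.3832, 0.189]
tool_rot: [0.813, 0.471, 0.297, -0.17]
ft_force: [-0.6, 0.2, -0.7]
grip_width: 0.0005
```

```bash
python3 snap.py n wrist scene
```

```text
t 16.35 tip dock [[-117.2  171.4]] 0.0497 F dock [-0.1  0.6] -0.7 hd 60.21 grip 0.001
```

View pics/n_wrist.png

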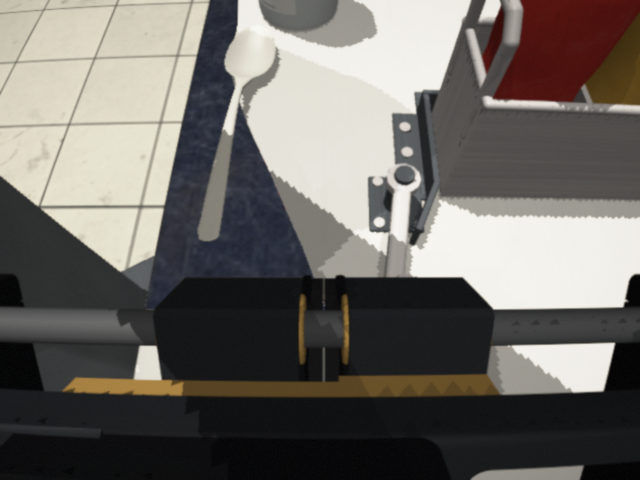

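View pics/n_scene.png

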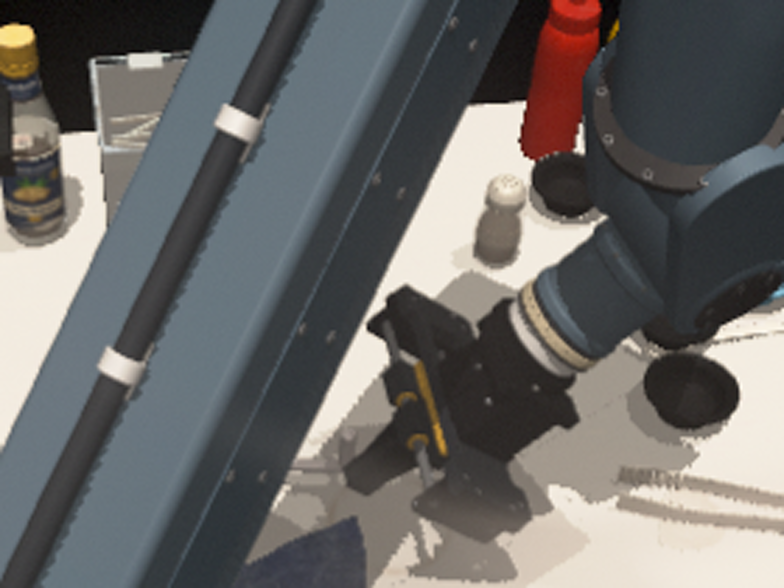

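drive_tool:
  plan:
    - [[0.225,-0.13,0,0,0,0],[0.225,-0.13,0,0,0,0],[0.225,-0.13,0,0,0,0],[0.225,-0.13,0,0,0,0],[0.225,-0.13,0,0,0,0],[0.225,-0.13,0,0,0,0]]

```text
time: 17.2
position: [0.324, -0.403, 0.1902]
tool_rot: [0.813, 0.471, 0.297, -0.169]
ft_force: [-0.7, -0.7, -0.3]
grip_width: 0.0003
```

```bash
python3 snap.py o wrist scene
```

```text
t 17.2 tip dock [[-117.6  131.9]] 0.0509 F dock [-0.9  0.3] -0.3 hd 60.26 grip 0.0
```

View pics/o_wrist.png

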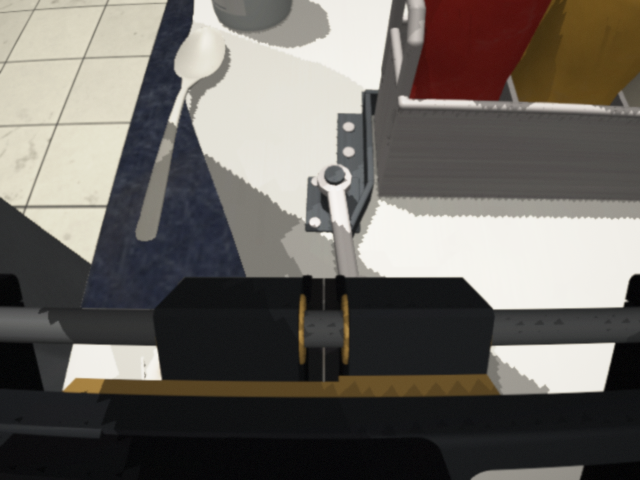

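View pics/o_scene.png

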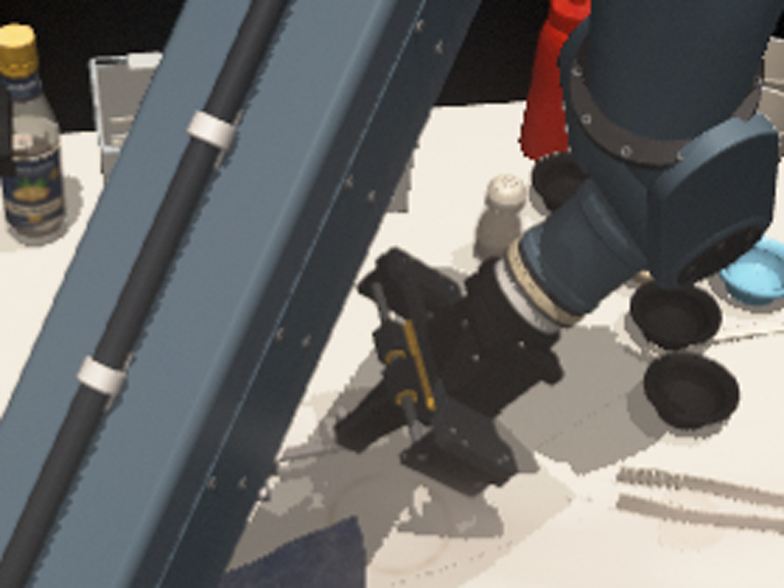

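```bash
cat >> h.py <<'E'
def bar(a,b,z=.032):
    p=dk(wplane([a,b],z));v=p[1]-p[0];print(p,"angle a",np.arctan2(-v[0],-v[1]).round(3))
E
python3 -c "
from h import *
bar([335,178],[347,272])"
```

```text
[[-42.9 125.7]
 [-99.3 120.2]] angle a 1.474
```

drive_tool:
  plan:
    - [[0.225,-0.13,0,0,0,0],[0.225,-0.13,0,0,0,0],[0.245,-0.095,0,0,0,0],[0.24,0,0,0,0,0],[0.26,0.02,0,0,0,0],[0.26,0.02,0,0,0,0]]

```text
time: 18.05
position: [0.3605, -0.4107, 0.1903]
tool_rot: [0.813, 0.471, 0.297, -0.169]
ft_force: [-1.1, 0.2, 0.7]
grip_width: 0.0005
```

```bash
python3 snap.py p wrist scene
```

```text
t 18.05 tip dock [[-106.1   96.4]] 0.0509 F dock [-0.4  1. ] 0.7 hd 60.27 grip 0.001
```

View pics/p_wrist.png

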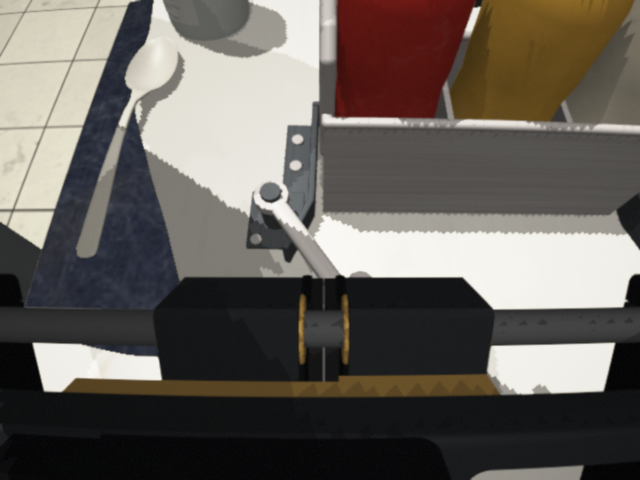

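View pics/p_scene.png

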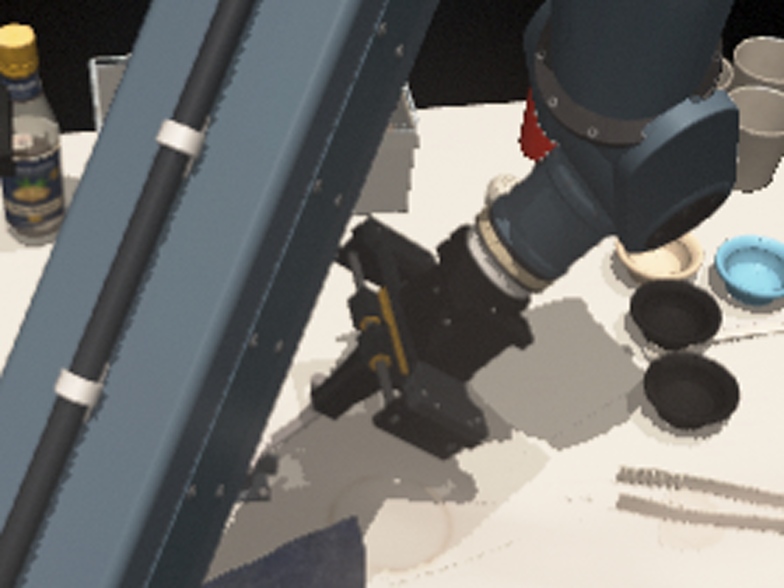

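```bash
python3 -c "
from h import *
bar([270,193],[330,272]);print(dk(wplane([[361,276]],.066)))"
```

```text
[[-41.1 126.5]
 [-87.4  93.5]] angle a 0.952
[[-101.8   81.5]]
```

drive_tool:
  plan:
    - [[-0.14,0.08,0,0,0,0],[-0.25,-0.43,0,0,0,0],[-0.25,-0.43,0,0,0,0],[0.38,-0.22,0,0,0,0],[0.38,-0.22,0,0,0,0],[0,0,0,0,0,0]]

```text
time: 18.9
position: [0.364, -0.4416, 0.1902]
tool_rot: [0.813, 0.471, 0.297, -0.169]
ft_force: [-0.5, 0.5, -0.3]
grip_width: 0.0003
```

```bash
python3 snap.py q wrist scene
```

```text
t 18.9 tip dock [[-131.1   77.9]] 0.0508 F dock [0.2 0.7] -0.3 hd 60.37 grip 0.0
```

View pics/q_wrist.png

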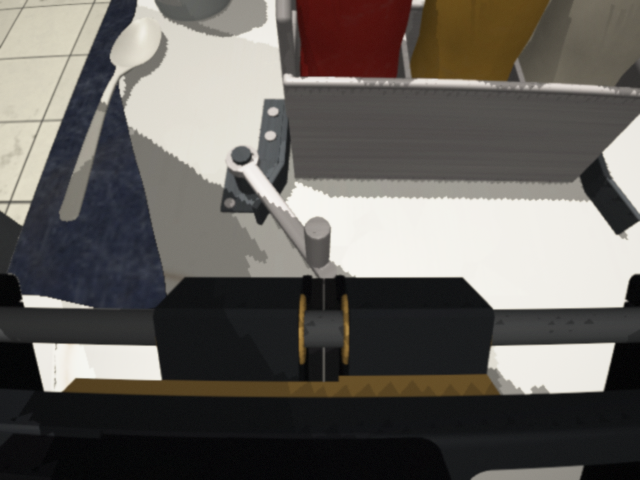

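View pics/q_scene.png

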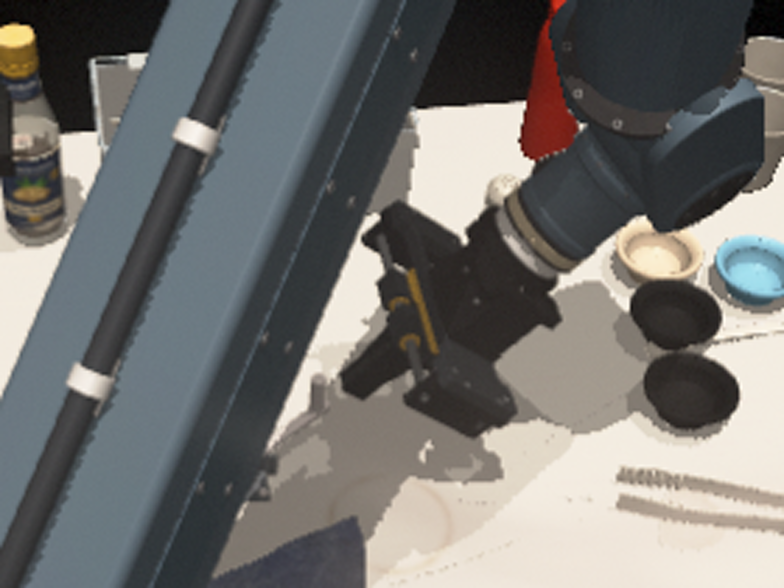

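drive_tool:
  plan:
    - [[0.19,0.168,0,0,0,0],[0.19,0.168,0,0,0,0],[0.28,0.115,0,0,0,0],[0.28,0.115,0,0,0,0],[0.28,0.115,0,0,0,0],[0.255,0.176,0,0,0,0],[0.255,0.176,0,0,0,0],[0.255,0.176,0,0,0,0]]

```text
time: 20.0
position: [0.4131, -0.4104, 0.1902]
tool_rot: [0.813, 0.471, 0.297, -0.17]
ft_force: [0.4, -1.8, 0.5]
grip_width: 0.0004
```

```bash
python3 snap.py r wrist
```

```text
t 20.0 tip dock [[-79.4  51.2]] 0.0508 F dock [-1.4 -1.3] 0.5 hd 60.24 grip 0.0
```

View pics/r_wrist.png

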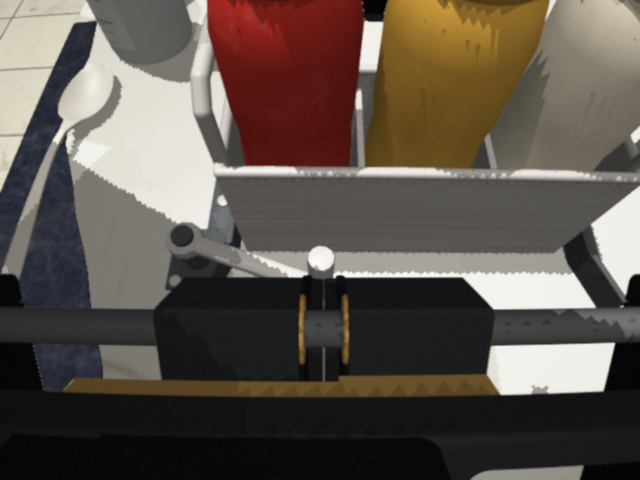

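drive_tool:
  plan:
    - [[0.125,0.136,0,0,0,0],[0.125,0.136,0,0,0,0],[0.125,0.136,0,0,0,0],[0.125,0.136,0,0,0,0],[0.06,0.104,0,0,0,0]]

```text
time: 20.68
position: [0.4268, -0.3944, 0.1902]
tool_rot: [0.813, 0.471, 0.297, -0.17]
ft_force: [0.7, -2.2, -0.0]
grip_width: 0.0004
```

drive_tool:
  plan:
    - [[0.06,0.104,0,0,0,0],[0.04,0.07,0,0,0,0]]

```text
time: 20.92
position: [0.4291, -0.3906, 0.1903]
tool_rot: [0.813, 0.471, 0.297, -0.169]
ft_force: [-2.9, -3.5, 1.4]
grip_width: 0.0006
```

```bash
python3 snap.py s wrist
```

```text
t 20.925 tip dock [[-54.5  47. ]] 0.0507 F dock [-4.5  0.7] 1.4 hd 60.3 grip 0.001
```

View pics/s_wrist.png

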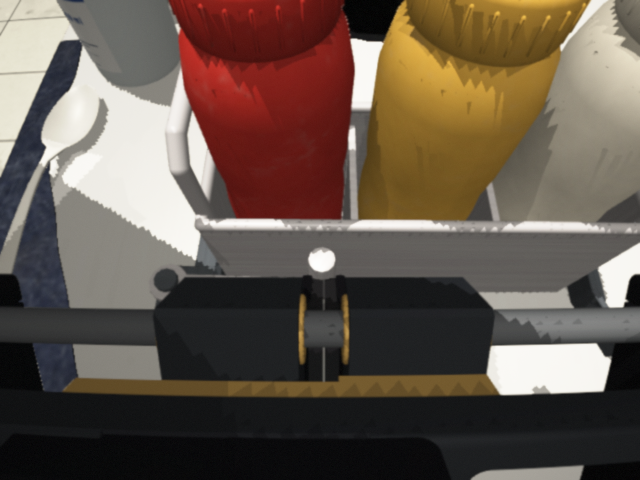

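drive_tool:
  plan:
    - [[0.03,0.052,0,0,0,0],[0.02,0.035,0,0,0,0],[0,0,0,0,0,0]]

```text
time: 21.35
position: [0.4296, -0.3899, 0.1906]
tool_rot: [0.814, 0.472, 0.296, -0.168]
ft_force: [-7.4, -6.3, 1.5]
grip_width: 0.0002
```

drive_tool:
  plan:
    - [[-0.1,-0.173,0,0,0,0],[-0.3,-0.52,0,0,0,0],[-0.4,-0.69,0,0,0,0],[-0.4,-0.69,0.5,0,0,0],[-0.2,-0.35,1,0,0,0],[0,0,1,0,0,0],[0,0,1,0,0,0],[0,0,0,0,0,0]]

```text
time: 22.35
position: [0.3951, -0.4502, 0.2794]
tool_rot: [0.813, 0.471, 0.297, -0.167]
ft_force: [-0.3, -0.2, 0.5]
grip_width: 0.0006
```

```bash
python3 snap.py u wrist top
```

```text
t 22.35 tip dock [[-123.3   46.2]] 0.1397 F dock [-0.3  0.2] 0.5 hd 60.37 grip 0.001
```

View pics/u_wrist.png

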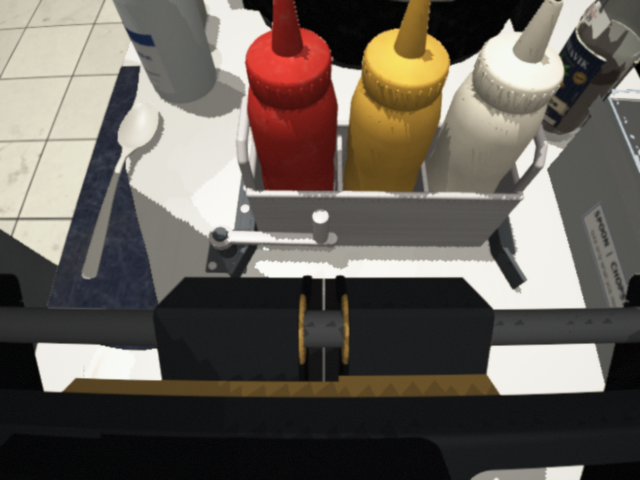

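View pics/u_top.png

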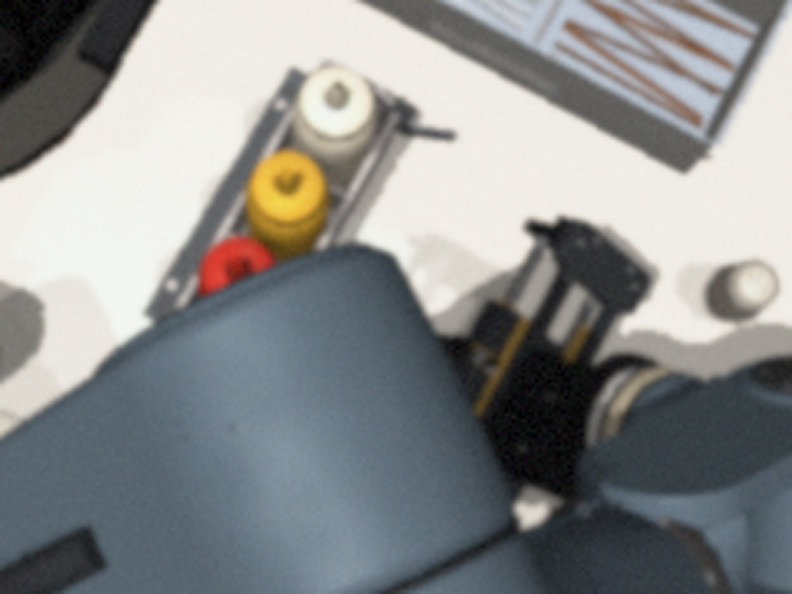

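```bash
python3 -c "
from h import *
im=cv2.imread('pics/u_wrist_full.png')
cv2.imwrite('pics/u_w2.png',cv2.resize(im[200:280,200:360],None,fx=5,fy=5,interpolation=cv2.INTER_CUBIC))
bar([222,237],[332,241])"
```

```text
[[-43.1 125.9]
 [-46.2  41.2]] angle a 0.037
```

View pics/u_w2.png

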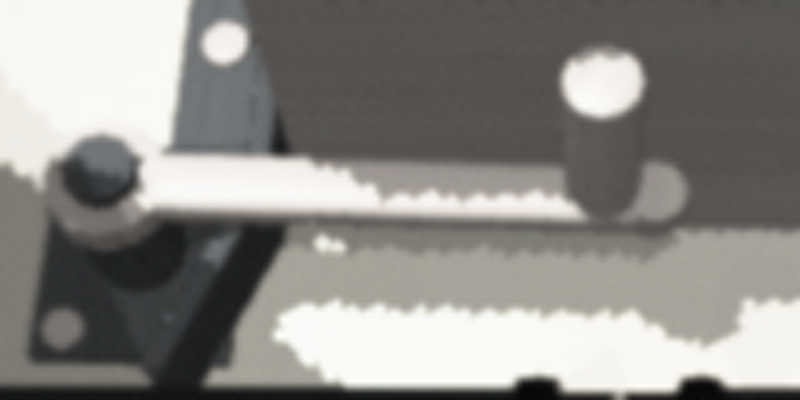

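```bash
python3 -c "
from h import *
bar([230,236.4],[332.4,238.4]);bar([165/5+200,230],[560/5+200,233]);bar([229,242],[320,243.6]);print(dk(wplane([[320.5,217]],.068)))
bar([250,197],[515,199.5],.084)"
```

```text
[[-42.6 119.8]
 [-44.   40.9]] angle a 0.018
[[-37.1 118. ]
 [-39.5  56.6]] angle a 0.039
[[-47.3 120. ]
 [-48.5  50.4]] angle a 0.017
[[-44.9  49.9]]
[[-38.8  96.1]
 [-39.7 -79.3]] angle a 0.005
```

```bash
python3 -c "
from rig import robot
print(robot.hand_in());o=robot.get_obs();print(o['time'],o['ft_force'])"
```

```text
the job is handed in; nothing more can be done
None
the job is handed in; nothing more can be done
```

The carrier is docked against the rear stop and the keeper bar is shut behind it. I handed the job in at about 22 s of the 62 s allowed. No verdict was reported.

**Carrier:** I pushed it with the two open fingers, tilted 40° so the gripper body stayed clear of the bottles. Contact was about 20–25 mm above the worktop. Sliding took about 8 N, and the push squared the carrier from −10° to about 0°. I kept pushing until it stopped dead at about 25 N. The keeper was still open then.

**Keeper:** I pushed the pin round with closed fingers, first away from the robot and then to the left. It met its stop at about 10 N, and I then backed the arm off clear of everything.

**Last checks:**
- **Carrier position:** In the top view before the keeper was shut, the carrier's middle lay within about 0.5 mm of home, taking the bumpers and the guide bend as reference. It sat about 3–4 mm to one side (10 mm allowed) and was square to better than 0.01 rad.
- **Keeper angle:** Readings ranged from 0.02 to 0.04 rad, against the 0.08 limit.
- **Bottles and other things:** The bottles stand upright in the carrier. The salt shaker is where it was, and the spoon and sanitiser look untouched. I did not check the timer again.

**Disagreement:** Taken against my first estimate of the frame's position, the carrier seemed 4–6 mm short of home. The bumpers, the guide bend and the wrist-camera view of the pivot all read about 4 mm off by that estimate. I therefore put the difference down to the estimate and trusted the direct comparison and the hard stop.

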